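# Refit the drip grid of the pour-over stand

### The arm

A 6-joint arm with a two-finger parallel gripper is mounted at the origin on a cart in front of the work surface, level with it; the furniture and walls round the work are solid. World frame = base frame: x ahead of the robot, y to its left, z up, the work surface at z = 0. Lengths are in m, angles in degrees, forces in N, time in s.
With the tool pointing down it reaches from about 0.3 to 0.75 m from the base axis. Payload 8.5 kg.
Tool frame: the origin (TCP) lies midway between the tips of the shut fingers; the grasp point (between the pads) lies 19 mm behind it (env.pinch_z is the z of the grasp point in the tool frame, in m); z points along the fingers, y is the line along which they close (so a half turn about z gives the same grasp; the last joint's range is limited). The gripper opens to 85 mm and grips with 20 to 120 N. Pads are 22 mm wide; open, the fingers measure 114 mm over their backs; the gripper's body (76 mm by 85 mm) begins 54 mm behind the grasp point. The pads swing forward as they close: fully open they stand 13 mm farther back than shut.
Start: joints at [-77.309, 21.807, 74.336, -0, 83.858, -12.336], TCP at [0.233, -0.498, 0.231] pointing down, gripper open.
Joint ranges: [-178.18, 178.18], [-50.72, 133.34], [12.68, 142.11], [-81.47, 261.47], [9.98, 163.14], [-165.26, 165.26]. Speed limits (degrees/s): [136.94, 136.94, 180, 180, 180, 180].

### API

Orientations are given as a 3x3 rotation matrix whose columns are the frame's x, y, z axes.
In Python, from rig import env gives the robot as it stands.
- The arm moves only by the tool arm_command, never from a script. Its argument "deltas" is a list of rows, each an object of numbers: "rx", "ry", "rz": the turn, a rotation vector about the tool's x, y, z in rad; "dx", "dy", "dz": the shift along the tool's x, y, z in m; "fingers": the finger opening in m, from 0 to 0.0854. In form: [{"rx": .., "ry": .., "rz": .., "dx": .., "dy": .., "dz": .., "fingers": ..}, ...]. A call has 1 to 12 rows; each row shifts and turns the commanded pose from where the row before left it, along the tool's axes as they then stand; what a row does not reach is not made up. A row lasts 1/10 s, in which the tool goes at most 50 mm and 8.59 degrees, less where a joint would pass 70% of its speed; a pose out of reach is approached as far as the arm can. A call is refused whole if a number of a shift passes 0.05 or a number of a turn 0.15, either way. A call with a gripper value outside its range is refused whole. The fingers move at their own pace and stop on an object; "squeeze" is the grip in N (left out, the last holds). Time passes only in rows, so rows that do not move let the fingers close. It gives the time, the measured TCP pose, the force, the opening and the grip force at its end, in the units of the state.
- env.observe(): the state, without advancing time (a new reading comes with each control period).
- env.get_image(name): name is "scene" or "top" or "wrist"; returns a dict with "color" (384x512x3 uint8, blue, green, red), "camera_matrix" (3x3 intrinsics, pixels), "k1" (the pictures are not rectified: a ray, as slopes to the right and down, at radius r is drawn at 1 + k1 r^2 times it, then the intrinsics apply), "eye" and "orientation" of the camera in the world. Camera axes: x right, y up, looking along -z (the intrinsics and any distortion apply to the point x, -y, -z); pixel columns grow to the right and rows downward; lengths in m; the calibration is good to about 2 mm. A picture is of the moment at which its call begins. There is no depth.
- env.close_job(): hands the job in; it is judged then, once.
Trained networks look in a picture, given as the dict that the camera call returned (one of the last four; its "shot" number tells which), for a name from the list of things; names that differ only in an ending like _2 or _b are one class to them, and where a whole thing is asked for, a point or a joint stands for the part that bears it (a point fixed in the world has none). Each returns a list of dicts, best first, with "p" (0 to 1); they miss things now and then, are a little off and sometimes report something else, mostly with a low value. They report only what shows in the picture. A call takes as long as a camera call.
- env.look_for(query, picture): "box" ([left, top, right, bottom] in pixels, round what is visible of it).
- env.tip_of(query, picture): "location" ([column, row] in pixels: a listed point, or the origin of a listed thing).
The state is a dict: "time_s": time; "q": joint angles; "qvel": joint speeds; "joint_efforts": joint torques, N m; "position": TCP position; "tool_rot": TCP orientation; "ft_force": force on the tool from outside, world axes, zero at the start; "wrist_torque": the same for the moment, N m; "grip_width": finger opening in m; "gripper_force": force on a finger pad.
Only numpy, scipy, OpenCV 4.12 (cv2) and the standard library are available. Lean on these libraries where they do the work, as an engineer would, in place of code of your own. Each camera call takes 0.05 s, during which the arm holds its last target. There are 200 camera calls.

### The job

Put the pour-over coffee stand back together after washing up: swing its arm with the steel dripper well clear of the drip tray, take the slotted steel grid out of the wire drying rack and lay it down flat on the chopping board or worktop, top face up, and let go of it. Then take it again by its two long sides and lower it gently and level into the drip tray until it lies flush in its recess. Finally swing the arm back so that the dripper's outlet is over the middle of the grid; leave the mug and the coffee jar where they stand.

Things in the scene. Friction and masses are not known exactly. Their poses are not given: they have to be found in the camera images.
- drip_stand: pour-over stand, fixed to the worktop: wooden foot 305 x 120 x 14 mm, on it a steel drip tray (outside 202 x 87 mm, rim 40 mm above the worktop), and behind the tray a round post. Origin: on the worktop under the middle of the tray; its x axis runs along the tray's length to the post (roughly away from the robot), z up.
- tray_seat (a point): middle of the tray's recess for the grid, at the ledge that the grid's underside rests on (32 mm above the worktop). Recess 188 mm along x, 73 mm along y, 8 mm deep, square-edged: a seated grid is flush with the 40 mm rim. Both long walls are cut away for the fingers over their middle 84 mm, down to 19 mm above the worktop. Axes as drip_stand.
- drip_arm (a joint): the arm's turn about the vertical post, rad, anticlockwise from above positive, -1.75 to 1.75. At 0 the arm lies along the tray with the dripper over its middle; beyond about +1.2 or -1.2 it is clear of the tray. A stiff collar (friction about 0.12 N m): it stays where it is left. Starts over the tray.
- pivot (a point): on the axis of the post, at the height of the arm's bars (205 mm above the worktop), 125 mm behind the middle of the tray. The collar there reaches 17 mm higher and is 32 mm across. Axes as drip_stand.
- knob (a point): middle of the upright round wooden knob at the arm's free end, to swing it by: 22 mm across, gripped over 223 to 245 mm above the worktop (top 252, this point 235), 200 mm from the post's axis. Its carrying bar, 10 mm wide, top 209 mm above the worktop, runs inward to the dripper's rim (98 mm across, top 213 mm above the worktop), which begins 26 mm from the knob's axis.
- outlet (a point): lower end of the steel dripper cone, 125 mm from the post's axis, 135 mm above the worktop. The cone hangs in the arm's ring (98 mm over all) and is fixed to it.
- grid: loose slotted steel grid, 68 x 182 x 8 mm, about 0.2 kg: top plate 2 mm thick, round its underside a 6 mm skirt set in by 1 mm. Origin: centre of the underside; x along the width, y along the length, z out of the top face. Starts on its long edge in the rack's middle slot, top face to the robot's left, leaning up to 0.25 rad; its upper (-x) edge is about 78 mm above the worktop.
- rack: wire drying rack, fixed, 175 x 130 mm, with six wire hoops 52 mm high and 104 mm long that stand 16 mm apart and run along its x axis (roughly away from the robot); the grid stands between the two middle ones on wires 12 mm above the worktop. Origin: middle of the rack on the worktop, z up.
- board_top (a point): centre of the top of the wooden chopping board, fixed, 200 mm (along x) x 300 mm (along y), 21.5 mm high, empty. It lies between stand and rack. The room to lay the grid down.
- mug: grey mug standing upside down behind the chopping board, 79 mm across, 102 mm high, with a handle; leave alone. Origin: centre of its underside.
- coffee_jar: glass coffee jar near the wall, 64 mm across, 169 mm high; leave alone. Origin: centre of its underside.

How it is judged (in metres and radians):
On the way, in this order (a step that is already met when the one before it is completed fails the run):
1. the arm is swung clear of the tray (more than 1.0 rad to either side) ((value of joint drip_arm above 1 rad or value of joint drip_arm below -1 rad)), for 0.2 s.
2. the grid lies flat, top face up, outside the tray, and is let go (angle between grid's own z axis and vertical below 0.15 rad and height (world z) of grid below 0.03 m and horizontal distance between grid and tray_seat above 0.09 m and contact force between the fingers and grid below 0.1 N and linear speed of grid below 0.03 m/s), for 0.2 s.
3. the grid lies in the recess of the tray (angle between grid's own z axis and vertical below 0.04 rad and z of grid in the frame of tray_seat below 0.0025 m and horizontal distance between grid and tray_seat below 0.008 m), for 0.2 s.
At the end, for the whole second after the job is handed in: The grid lies in the tray's recess, top face up, level (within 0.04 rad), down on the ledge (within 2.5 mm) and centred within 8 mm; the dripper's outlet stands within 20 mm (seen from above) of the middle of the tray; grid and arm are at rest (all of step 3 and z of grid in the frame of tray_seat above -0.0025 m and horizontal distance between outlet and tray_seat below 0.02 m and linear speed of grid below 0.01 m/s and velocity of joint drip_arm between -0.05 and 0.05 rad/s); the robot touches nothing.
It fails at once if the grid is dropped or tipped into the tray instead of being lowered (faster than 0.5 m/s or 6 rad/s within 40 mm above its seat) (horizontal distance between grid and tray_seat below 0.09 m and z of grid in the frame of tray_seat below 0.04 m and (linear speed of grid above 0.5 m/s or angular speed of grid above 6 rad/s)).
It fails at once if the mug or the coffee jar is shifted by more than 40 mm (distance of any of mug, coffee_jar from where it was at the start of the episode above 0.04 m).
It also fails if it takes over 72 s, if anything falls off the work surface, if the arm or the gripper's body presses on something with over 40 N, if the wrist force passes 120 N, or if a joint passes its speed limit or range.

## Working session

There is one attempt and no reset: what is moved stays moved. The work goes in short steps, Python scripts to look and compute and a tool call to move; the robot and the scene stay as the last step left them, time stands still between calls to the robot, and variables do not carry over. Pictures are saved under pics/ and viewed, at most 10 in all, crops included, and the job is handed in when it is done.

Besides the shell and the picture viewer there is one more tool, called after ">>>" by a JSON object that holds its "name" and its "arguments", one argument or row to a line. arm_command: Moves the arm, as the interface text tells. Its arguments: {"type":"object","properties":{"deltas":{"type":"array"},"squeeze":{"type":"number"}},"required":["deltas"]}

```bash
ls; mkdir -p pics; cat > h.py <<'E'
import numpy as np, cv2
from rig import env
def ray(im,px):
    K=np.array(im["camera_matrix"]);k1=im["k1"]
    d=np.array([(px[0]-K[0,2])/K[0,0],(px[1]-K[1,2])/K[1,1]])
    s=d.copy()
    for _ in range(20): s=d/(1+k1*(s@s))
    R=np.array(im["orientation"]);v=R@np.array([s[0],-s[1],-1.]);return np.array(im["eye"]),v/np.linalg.norm(v)
def at_z(im,px,z):
    e,v=ray(im,px);return e+v*(z-e[2])/v[2]
def proj(im,P):
    R=np.array(im["orientation"]);c=R.T@(np.array(P)-np.array(im["eye"]))
    s=np.array([c[0],-c[1]])/-c[2];s=s*(1+im["k1"]*(s@s));K=np.array(im["camera_matrix"])
    return np.array([K[0,0]*s[0]+K[0,2],K[1,1]*s[1]+K[1,2]])
def tri(rs):
    A=np.zeros((3,3));b=np.zeros(3)
    for e,v in rs:
        M=np.eye(3)-np.outer(v,v);A+=M;b+=M@e
    return np.linalg.solve(A,b)
E
python3 - <<'E'
from h import *
np.set_printoptions(precision=3,suppress=True)
ims={n:env.get_image(n) for n in ["scene","top","wrist"]}
for n,im in ims.items():
    cv2.imwrite(f"pics/{n}0.png",im["color"]); print(n,np.array(im["eye"]))
Z=dict(drip_stand=0,tray_seat=.032,pivot=.205,knob=.235,outlet=.135,grid=.045,rack=0,board_top=.0215,mug=0,coffee_jar=0)
for q in Z:
    rs=[]
    for n in ims:
        r=env.tip_of(q,ims[n])
        for d in r[:2]:
            print(q,n,round(d["p"],2),np.array(d["location"]),at_z(ims[n],d["location"],Z[q]))
        if r and r[0]["p"]>.4: rs.append(ray(ims[n],r[0]["location"]))
    if len(rs)>1: print("   tri",tri(rs))
print(env.observe()); print(env.pinch_z)
E
```

```text
pics
scene [-0.177  0.648  0.776]
top [0.354 0.028 1.411]
wrist [ 0.292 -0.471  0.373]
drip_stand top 0.63 [163.1 231.8] [0.468 0.338 0.   ]
tray_seat scene 0.77 [176.2 294.4] [0.478 0.339 0.032]
tray_seat top 0.45 [164.2 232.3] [0.464 0.327 0.032]
   tri [0.469 0.334 0.034]
pivot scene 0.65 [137.  212.7] [0.604 0.347 0.205]
pivot top 0.66 [144.7 178.7] [0.612 0.357 0.205]
   tri [0.608 0.351 0.207]
knob scene 0.56 [191.1 242.7] [0.399 0.327 0.235]
knob top 0.81 [146.3 246. ] [0.408 0.333 0.235]
   tri [0.405 0.329 0.234]
outlet scene 0.57 [171.3 261.4] [0.48  0.337 0.135]
outlet top 0.68 [145.5 250.4] [0.398 0.36  0.135]
outlet top 0.58 [159.6 229.7] [0.464 0.32  0.135]
   tri [0.405 0.357 0.196]
grid scene 0.78 [344.1 206. ] [ 0.447 -0.23   0.045]
grid top 0.97 [331.1 239.1] [ 0.449 -0.234  0.045]
   tri [ 0.45  -0.235  0.042]
rack scene 0.64 [339.5 214. ] [ 0.467 -0.239  0.   ]
rack scene 0.46 [136.9 211.1] [0.892 0.235 0.   ]
rack top 0.8 [329.1 234.1] [ 0.469 -0.236  0.   ]
rack top 0.48 [162.1 227.4] [0.483 0.342 0.   ]
   tri [ 0.468 -0.237  0.001]
board_top scene 0.9 [281.3 2
[... 183 characters left out ...]
.587 0.103 0.   ]
mug top 0.43 [332.2 238.7] [ 0.454 -0.247  0.   ]
   tri [ 0.584  0.1   -0.003]
coffee_jar scene 0.82 [231.6 204.4] [ 0.726 -0.017  0.   ]
{'time_s': 1.65, 'q': array([-77.31 ,  21.804,  74.336,   0.   ,  83.858, -12.336]), 'qvel': array([ 0.058,  0.006, -0.064,  0.025,  0.071,  0.034]), 'joint_efforts': array([  0.001, -44.832, -23.146,  -0.   ,   0.001,   0.   ]), 'position': array([ 0.233, -0.498,  0.231]), 'tool_rot': array([[ 0.906,  0.423,  0.   ],
       [ 0.423, -0.906, -0.   ],
       [-0.   ,  0.   , -1.   ]]), 'ft_force': array([-1.015,  0.11 ,  0.046]), 'wrist_torque': array([0.002, 0.021, 0.012]), 'gripper_force': 0.0, 'grip_width': 0.08515834039860372}
-0.0187
```

View images.

```bash
python3 - <<'E'
import cv2
for n in ["top","scene"]:
    a=cv2.imread(f"pics/{n}0.png"); 
    c=a[130:330,90:390] if n=="top" else a[140:370,90:420]
    cv2.imwrite(f"pics/{n}0c.png",cv2.resize(c,None,fx=2.4,fy=2.4,interpolation=cv2.INTER_CUBIC))
E
```

```text
(no output)
```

View pics/top0c.png

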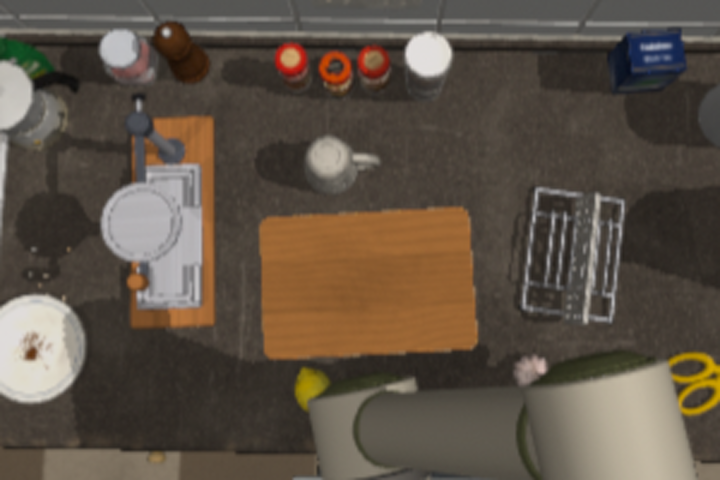

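View pics/scene0c.png

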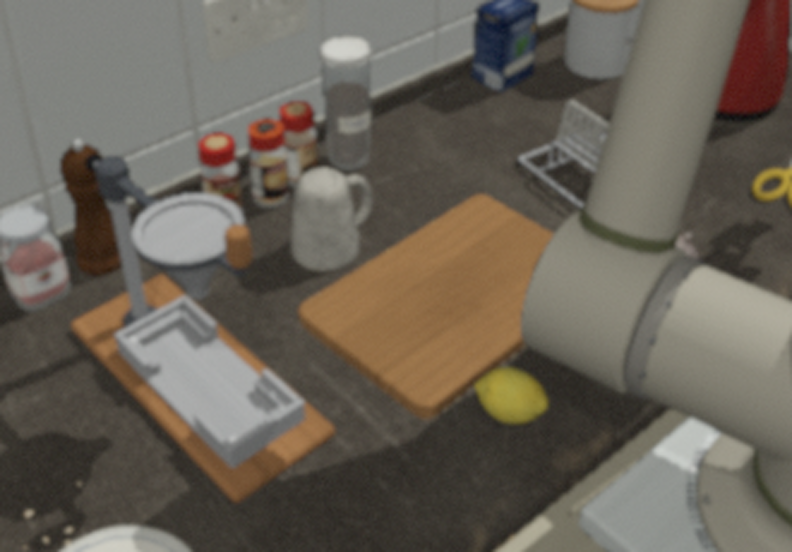

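>>> {"name": "arm_command", "arguments": {
  "deltas": [
    {"rz": 0.109,"dz": -0.03},
    {"rz": 0.109,"dz": -0.03},
    {"rz": 0.109,"dz": -0.03},
    {"rz": 0.109,"dz": -0.02},
    {"dx": 0.028,"dy": -0.04},
    {"dx": 0.028,"dy": -0.04},
    {"dx": 0.028,"dy": -0.04},
    {"dx": 0.028,"dy": -0.04},
    {"dx": 0.028,"dy": -0.04},
    {"dx": 0.028,"dy": -0.04},
    {"dy": -0.02}
  ]
}}

```text
invalid input
```

```bash
python3 - <<'E'
from h import *
np.set_printoptions(precision=3,suppress=True)
ims={n:env.get_image(n) for n in ["top","wrist"]}
o=env.observe(); print(o["time_s"],o["q"],o["position"],o["tool_rot"])
a=ims["wrist"]["color"];cv2.imwrite("pics/w1.png",cv2.resize(a,None,fx=1.5,fy=1.5))
cv2.imwrite("pics/top1.png",ims["top"]["color"])
import pickle;pickle.dump(ims,open("ims1.pkl","wb"))
for q,z in dict(grid=.045,rack=0,board_top=.0215).items():
    for n in ims:
        for d in env.tip_of(q,ims[n])[:1]: print(q,n,d["p"],d["location"],at_z(ims[n],d["location"],z))
        for d in env.look_for(q,ims[n])[:1]: print("  box",n,d["p"],d["box"])
E
```

```text
1.75 [-77.311  21.806  74.336   0.001  83.858 -12.335] [ 0.233 -0.498  0.231] [[ 0.906  0.423  0.   ]
 [ 0.423 -0.906  0.   ]
 [ 0.    -0.    -1.   ]]
grid top 0.97 [332.4, 237.4] [ 0.455 -0.239  0.045]
  box top 0.7 [323.5, 211.7, 340.7, 267.0]
rack top 0.88 [328.8, 234.8] [ 0.467 -0.235  0.   ]
board_top top 0.86 [243.9, 249.2] [0.412 0.056 0.022]Traceback (most recent call last):
  File "<stdin>", line 11, in <module>
ValueError: it knows: coffee_jar, drip_arm, drip_stand, grid, knob, mug, outlet, pivot, rack, tray_seat
```

View pics/w1.png

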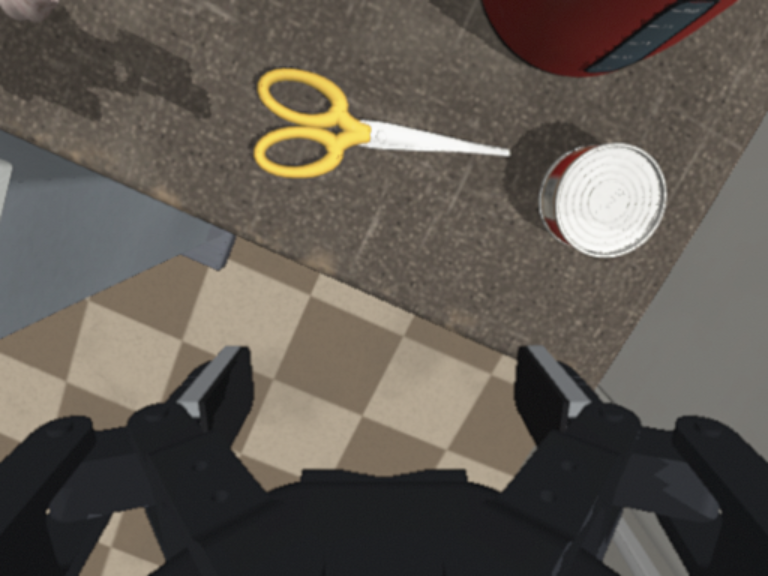

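The wrist picture is still from the start pose (scissors, tin, open finger pads at about (245,370) and (520,370)). The move was refused, so I'm retrying with full rows.

>>> {"name": "arm_command", "arguments": {
  "deltas": [
    {"rx": 0,"ry": 0,"rz": 0.109,"dx": 0,"dy": 0,"dz": -0.03,"fingers": 0.085},
    {"rx": 0,"ry": 0,"rz": 0.109,"dx": 0,"dy": 0,"dz": -0.03,"fingers": 0.085},
    {"rx": 0,"ry": 0,"rz": 0.109,"dx": 0,"dy": 0,"dz": -0.03,"fingers": 0.085},
    {"rx": 0,"ry": 0,"rz": 0.109,"dx": 0,"dy": 0,"dz": -0.02,"fingers": 0.085},
    {"rx": 0,"ry": 0,"rz": 0,"dx": 0.028,"dy": -0.04,"dz": 0,"fingers": 0.085},
    {"rx": 0,"ry": 0,"rz": 0,"dx": 0.028,"dy": -0.04,"dz": 0,"fingers": 0.085},
    {"rx": 0,"ry": 0,"rz": 0,"dx": 0.028,"dy": -0.04,"dz": 0,"fingers": 0.085},
    {"rx": 0,"ry": 0,"rz": 0,"dx": 0.028,"dy": -0.04,"dz": 0,"fingers": 0.085},
    {"rx": 0,"ry": 0,"rz": 0,"dx": 0.028,"dy": -0.04,"dz": 0,"fingers": 0.085},
    {"rx": 0,"ry": 0,"rz": 0,"dx": 0.028,"dy": -0.04,"dz": 0,"fingers": 0.085},
    {"rx": 0,"ry": 0,"rz": 0,"dx": 0,"dy": -0.02,"dz": 0,"fingers": 0.085}
  ],
  "squeeze": 40
}}

```text
time_s: 3.3
position: [0.4023, -0.2353, 0.3413]
tool_rot: [[1.0, 0.005, 0.001], [0.005, -1.0, 0.001], [0.001, -0.001, -1.0]]
ft_force: [0.5, 0.8, -0.1]
grip_width: 0.0848
gripper_force: 0.0
```

```bash
python3 - <<'E'
from h import *
np.set_printoptions(precision=3,suppress=True)
im=env.get_image("wrist")
o=env.observe(); print(o["time_s"],o["q"],o["position"])
print(np.array(im["eye"]),np.array(im["orientation"]),im["camera_matrix"],im["k1"])
a=im["color"];cv2.imwrite("pics/w2.png",cv2.resize(a,None,fx=1.5,fy=1.5))
import pickle;pickle.dump(im,open("w2.pkl","wb"))
for q,z in dict(grid=.045,rack=0).items():
        for d in env.tip_of(q,im)[:1]: print(q,d["p"],d["location"],at_z(im,d["location"],z))
        for d in env.look_for(q,im)[:1]: print("  box",d["p"],d["box"])
E
```

```text
3.35 [-44.915   9.505  73.666   0.058  96.829  44.785] [ 0.401 -0.234  0.342]
[ 0.468 -0.235  0.484] [[ 0.005  0.966  0.26 ]
 [-1.     0.005  0.001]
 [-0.    -0.26   0.966]] [[293.128   0.    255.507]
 [  0.    293.128 186.288]
 [  0.      0.      1.   ]] -0.05326650756082636
grid 0.77 [260.9, 118.7] [ 0.452 -0.243  0.045]
  box 0.71 [243.6, 50.5, 274.4, 182.8]
rack 0.91 [251.8, 109.1] [ 0.466 -0.229  0.   ]
  box 0.71 [209.1, 43.0, 304.7, 171.0]
```

View pics/w2.png

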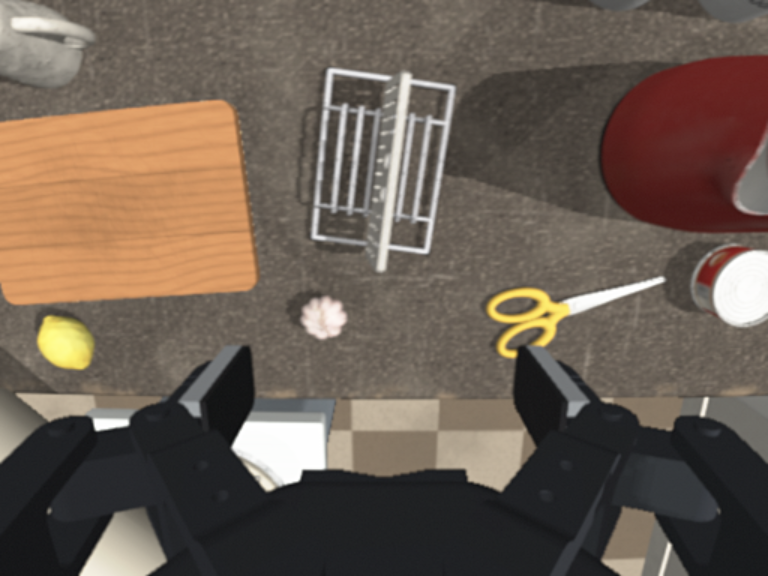

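The wrist picture shows the rack at scaled px (312–455, 68–252). The grid's upper edge runs from (405,76) to (381,268), and its top face is on the left side. The board is at left and clear.

```bash
python3 - <<'E'
from h import *
import pickle
np.set_printoptions(precision=4,suppress=True)
im=pickle.load(open("w2.pkl","rb"))
a=im["color"]
cv2.imwrite("pics/w2c.png",cv2.resize(a[35:190,195:315],None,fx=4.8,fy=3.8,interpolation=cv2.INTER_CUBIC))
for p in [(405,76),(381,268)]: print("edge",at_z(im,np.array(p)/1.5,.078))
for p in [(328,70),(455,87),(428,252),(313,239)]: print("rack corner",at_z(im,np.array(p)/1.5,.012))
for p in [(232,101),(257,288)]: print("board r",at_z(im,np.array(p)/1.5,.0215))
ims=pickle.load(open("ims1.pkl","rb")) if 0 else None
t=cv2.imread("pics/top0.png")
E
```

```text
edge [ 0.5396 -0.2534  0.078 ]
edge [ 0.3698 -0.2335  0.078 ]
rack corner [ 0.5566 -0.1796  0.012 ]
rack corner [ 0.5414 -0.3068  0.012 ]
rack corner [ 0.3721 -0.2846  0.012 ]
rack corner [ 0.3859 -0.1592  0.012 ]
board r [ 0.5265 -0.0842  0.0215]
board r [ 0.3328 -0.097   0.0215]
```

View pics/w2c.png

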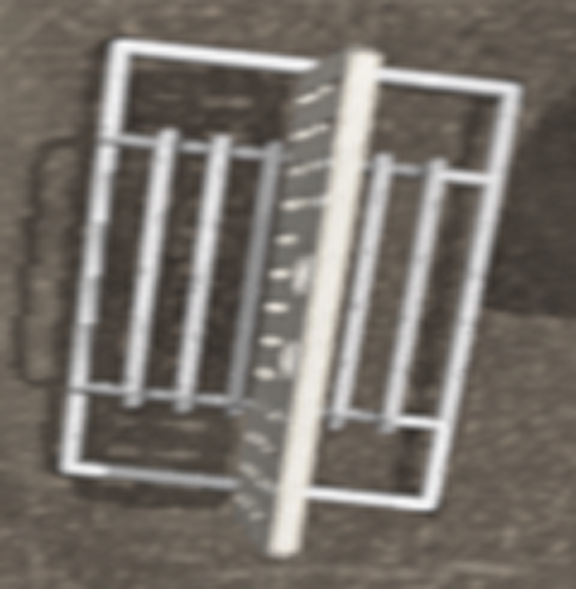

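>>> {"name": "arm_command", "arguments": {
  "deltas": [
    {"rx": 0,"ry": 0,"rz": 0,"dx": 0,"dy": -0.045,"dz": 0,"fingers": 0.085},
    {"rx": 0,"ry": 0,"rz": 0,"dx": 0,"dy": -0.048,"dz": 0,"fingers": 0.085},
    {"rx": 0,"ry": 0,"rz": 0,"dx": 0,"dy": -0.048,"dz": 0,"fingers": 0.085},
    {"rx": 0,"ry": 0,"rz": 0,"dx": 0,"dy": -0.048,"dz": 0,"fingers": 0.085},
    {"rx": 0,"ry": 0,"rz": 0,"dx": 0,"dy": -0.048,"dz": 0,"fingers": 0.085},
    {"rx": 0,"ry": 0,"rz": 0,"dx": 0,"dy": -0.048,"dz": 0,"fingers": 0.085},
    {"rx": 0,"ry": 0,"rz": 0,"dx": -0.005,"dy": -0.048,"dz": 0,"fingers": 0.085},
    {"rx": 0,"ry": 0,"rz": 0,"dx": -0.005,"dy": -0.048,"dz": 0,"fingers": 0.085},
    {"rx": 0,"ry": 0,"rz": 0,"dx": -0.005,"dy": -0.048,"dz": 0,"fingers": 0.085},
    {"rx": 0,"ry": 0,"rz": 0,"dx": -0.005,"dy": -0.048,"dz": 0,"fingers": 0.085},
    {"rx": 0,"ry": 0,"rz": 0,"dx": -0.01,"dy": -0.048,"dz": 0,"fingers": 0.085},
    {"rx": 0,"ry": 0,"rz": 0,"dx": -0.01,"dy": -0.03,"dz": 0,"fingers": 0.085}
  ]
}}

```text
time_s: 4.75
position: [0.3604, 0.3186, 0.3408]
tool_rot: [[1.0, 0.0, -0.001], [0.0, -1.0, -0.0], [-0.001, 0.0, -1.0]]
ft_force: [-0.6, -0.6, -0.5]
grip_width: 0.0851
gripper_force: 0.0
```

The crop shows the grid's upper edge strip from crop (366,50) to (284,555), leaning top-to-the-right by about 0.18 rad. Next I'm measuring the knob from close by.

```bash
python3 - <<'E'
from h import *
import pickle
np.set_printoptions(precision=4,suppress=True)
im=env.get_image("wrist")
o=env.observe(); print(o["time_s"],o["q"],o["position"],im["eye"])
cv2.imwrite("pics/w3.png",cv2.resize(im["color"],None,fx=1.5,fy=1.5))
pickle.dump(im,open("w3.pkl","wb"))
for q,z in dict(knob=.235,pivot=.205,tray_seat=.032,outlet=.135,drip_stand=0).items():
        for d in env.tip_of(q,im)[:1]: print(q,d["p"],d["location"],at_z(im,d["location"],z))
for d in env.look_for("knob",im)[:1]: print("  box",d["p"],d["box"])
E
```

```text
4.8 [ 27.6089  11.4021  71.4231   0.1055  97.2142 117.4601] [0.3591 0.3209 0.3407] [0.4262 0.3184 0.4831]
knob 0.77 [239.6, 136.2] [0.4026 0.3317 0.235 ]
  box 0.91 [175.1, 2.0, 293.8, 149.2]
```

View pics/w3.png

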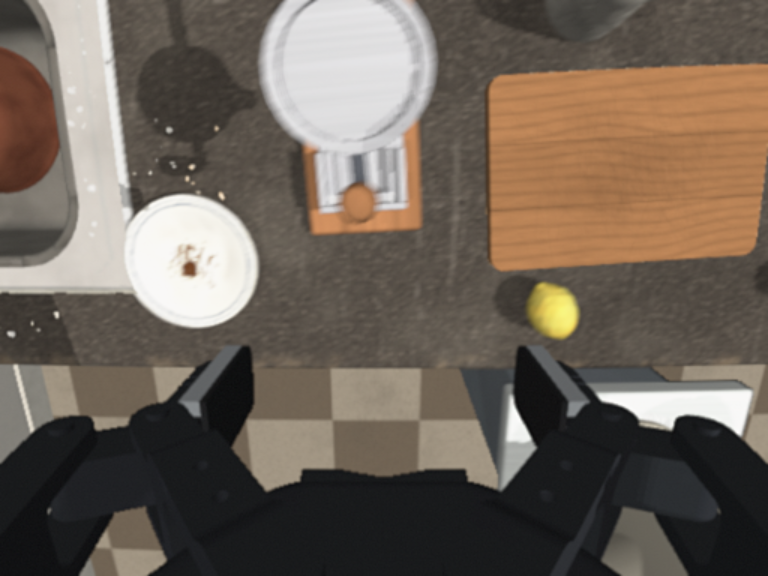

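>>> {"name": "arm_command", "arguments": {
  "deltas": [
    {"rx": 0,"ry": 0,"rz": 0,"dx": 0.022,"dy": -0.006,"dz": 0,"fingers": 0.085},
    {"rx": 0,"ry": 0,"rz": 0,"dx": 0.022,"dy": -0.004,"dz": 0,"fingers": 0.06},
    {"rx": 0,"ry": 0,"rz": 0,"dx": 0,"dy": 0,"dz": 0.04,"fingers": 0.06},
    {"rx": 0,"ry": 0,"rz": 0,"dx": 0,"dy": 0,"dz": 0.04,"fingers": 0.06},
    {"rx": 0,"ry": 0,"rz": 0,"dx": 0,"dy": 0,"dz": 0.03,"fingers": 0.06},
    {"rx": 0,"ry": 0,"rz": 0,"dx": 0,"dy": 0,"dz": 0.01,"fingers": 0.06},
    {"rx": 0,"ry": 0,"rz": 0,"dx": 0,"dy": 0,"dz": 0,"fingers": 0.015},
    {"rx": 0,"ry": 0,"rz": 0,"dx": 0,"dy": 0,"dz": 0,"fingers": 0.015},
    {"rx": 0,"ry": 0,"rz": 0,"dx": 0,"dy": 0,"dz": 0,"fingers": 0.015},
    {"rx": 0,"ry": 0,"rz": 0,"dx": 0,"dy": 0,"dz": 0,"fingers": 0.015}
  ],
  "squeeze": 50
}}

```text
time_s: 6.1
position: [0.4049, 0.327, 0.2233]
tool_rot: [[1.0, 0.001, 0.004], [0.001, -1.0, 0.002], [0.004, -0.002, -1.0]]
ft_force: [0.1, -1.1, 8.0]
grip_width: 0.0203
gripper_force: 49.2
```

>>> {"name": "arm_command", "arguments": {
  "deltas": [
    {"rx": 0,"ry": 0,"rz": -0.06,"dx": 0.0018,"dy": 0.0119,"dz": 0,"fingers": 0.015},
    {"rx": 0,"ry": 0,"rz": -0.13,"dx": 0.0047,"dy": 0.0256,"dz": 0,"fingers": 0.015},
    {"rx": 0,"ry": 0,"rz": -0.13,"dx": 0.0047,"dy": 0.0256,"dz": 0,"fingers": 0.015},
    {"rx": 0,"ry": 0,"rz": 0,"dx": 0,"dy": 0,"dz": 0,"fingers": 0.015}
  ]
}}

```text
time_s: 6.5
position: [0.4226, 0.2635, 0.2233]
tool_rot: [[0.948, 0.317, 0.003], [0.317, -0.948, 0.0], [0.003, 0.001, -1.0]]
ft_force: [-4.1, -1.8, 7.8]
grip_width: 0.0204
gripper_force: 49.6
```

>>> {"name": "arm_command", "arguments": {
  "deltas": [
    {"rx": 0,"ry": 0,"rz": -0.13,"dx": 0.0047,"dy": 0.0256,"dz": 0,"fingers": 0.015},
    {"rx": 0,"ry": 0,"rz": -0.13,"dx": 0.0047,"dy": 0.0256,"dz": 0,"fingers": 0.015},
    {"rx": 0,"ry": 0,"rz": -0.13,"dx": 0.0047,"dy": 0.0256,"dz": 0,"fingers": 0.015},
    {"rx": 0,"ry": 0,"rz": -0.13,"dx": 0.0047,"dy": 0.0256,"dz": 0,"fingers": 0.015},
    {"rx": 0,"ry": 0,"rz": -0.13,"dx": 0.0047,"dy": 0.0256,"dz": 0,"fingers": 0.015},
    {"rx": 0,"ry": 0,"rz": -0.13,"dx": 0.0047,"dy": 0.0256,"dz": 0,"fingers": 0.015},
    {"rx": 0,"ry": 0,"rz": -0.13,"dx": 0.0047,"dy": 0.0256,"dz": 0,"fingers": 0.015},
    {"rx": 0,"ry": 0,"rz": -0.13,"dx": 0.0047,"dy": 0.0256,"dz": 0,"fingers": 0.015},
    {"rx": 0,"ry": 0,"rz": -0.08,"dx": 0.0025,"dy": 0.0158,"dz": 0,"fingers": 0.015},
    {"rx": 0,"ry": 0,"rz": 0,"dx": 0,"dy": 0,"dz": 0,"fingers": 0.015}
  ]
}}

```text
time_s: 7.5
position: [0.6027, 0.1475, 0.2233]
tool_rot: [[0.129, 0.992, 0.004], [0.992, -0.129, -0.003], [-0.003, 0.005, -1.0]]
ft_force: [-1.2, -11.4, 8.6]
grip_width: 0.02
gripper_force: 49.8
```

>>> {"name": "arm_command", "arguments": {
  "deltas": [
    {"rx": 0,"ry": 0,"rz": 0,"dx": 0,"dy": 0,"dz": 0,"fingers": 0.06},
    {"rx": 0,"ry": 0,"rz": 0,"dx": 0,"dy": 0,"dz": 0,"fingers": 0.06},
    {"rx": 0,"ry": 0,"rz": 0,"dx": 0,"dy": 0,"dz": 0,"fingers": 0.06},
    {"rx": 0,"ry": 0,"rz": 0,"dx": 0,"dy": 0,"dz": -0.04,"fingers": 0.06},
    {"rx": 0,"ry": 0,"rz": 0,"dx": 0,"dy": 0,"dz": -0.04,"fingers": 0.06},
    {"rx": 0,"ry": 0,"rz": 0,"dx": 0,"dy": 0,"dz": -0.04,"fingers": 0.06},
    {"rx": 0,"ry": 0,"rz": 0,"dx": 0.012,"dy": -0.04,"dz": 0,"fingers": 0.06},
    {"rx": 0,"ry": 0,"rz": 0,"dx": 0.012,"dy": -0.04,"dz": 0,"fingers": 0.06},
    {"rx": 0,"ry": 0,"rz": 0,"dx": 0.012,"dy": -0.04,"dz": 0,"fingers": 0.06},
    {"rx": 0,"ry": 0,"rz": 0,"dx": 0.012,"dy": -0.04,"dz": 0,"fingers": 0.06},
    {"rx": 0,"ry": 0,"rz": 0,"dx": 0,"dy": 0,"dz": 0,"fingers": 0.06}
  ]
}}

```text
time_s: 8.6
position: [0.4439, 0.2201, 0.3427]
tool_rot: [[0.126, 0.992, 0.001], [0.992, -0.126, 0.001], [0.001, 0.001, -1.0]]
ft_force: [0.2, -0.2, 0.3]
grip_width: 0.0601
gripper_force: 0.0
```

```bash
python3 - <<'E'
from h import *
import pickle
np.set_printoptions(precision=4,suppress=True)
im=env.get_image("wrist")
o=env.observe(); print(o["time_s"],o["q"],o["position"],o["tool_rot"][:,0],im["eye"],o["ft_force"])
cv2.imwrite("pics/w4.png",cv2.resize(im["color"],None,fx=1.5,fy=1.5))
pickle.dump(im,open("w4.pkl","wb"))
for q,z in dict(knob=.235,pivot=.205,tray_seat=.032,outlet=.135,drip_stand=0).items():
        for d in env.tip_of(q,im)[:1]: print(q,d["p"],d["location"],at_z(im,d["location"],z))
from scipy.optimize import least_squares
pts=np.array([(.4049,.327),(.4226,.2635),(.6027,.1475)])
f=least_squares(lambda c:np.hypot(*(pts-c[:2]).T)-.2,[.6035,.3505]);print("pivot",f.x,f.fun)
E
```

```text
8.65 [12.5037 12.995  69.063   0.0135 97.8451 19.7937] [0.446  0.2193 0.3424] [0.1269 0.9919 0.0008] [0.4519 0.285  0.4852] [ 1.0231 -0.346  -0.2582]
knob 0.97 [429.5, 237.9] [0.6013 0.1472 0.235 ]
pivot 0.81 [415.3, 15.6] [0.6025 0.3476 0.205 ]
tray_seat 0.76 [268.0, 66.5] [0.4777 0.3409 0.032 ]
drip_stand 0.83 [269.5, 68.8] [0.4814 0.3411 0.    ]
pivot [0.604  0.3475] [ 0.0001 -0.0001  0.    ]
```

View pics/w4.png

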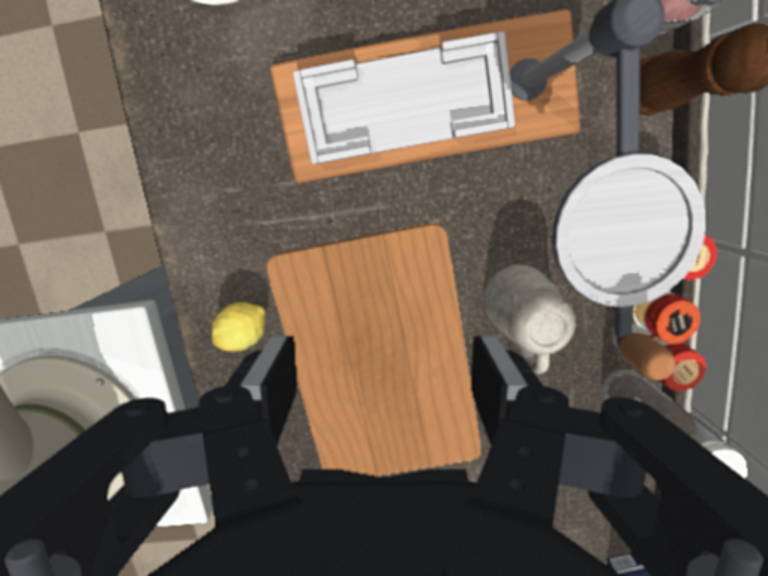

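The wrist picture shows the dripper swung clear at (630,230). The tray is open, with rim corners at about (294,72), (502,33), (515,126) and (315,163), and the board is empty.

```bash
python3 - <<'E'
from h import *
import pickle
np.set_printoptions(precision=4,suppress=True)
im=pickle.load(open("w4.pkl","rb"))
C=np.array([at_z(im,np.array(p)/1.5,.04) for p in [(294,72),(502,33),(515,126),(315,163)]])
print("tray",C,C.mean(0)); d=C[1]+C[2]-C[0]-C[3]; e=C[0]+C[1]-C[2]-C[3];print(np.degrees(np.arctan2(d[1],d[0])),np.linalg.norm(d)/2,np.degrees(np.arctan2(e[1],e[0])),np.linalg.norm(e)/2)
C=np.array([at_z(im,np.array(p)/1.5,.014) for p in [(272,66),(571,10),(580,132),(296,182)]])
print("foot",C,C.mean(0)); d=C[1]+C[2]-C[0]-C[3];print(np.degrees(np.arctan2(d[1],d[0])),np.linalg.norm(d)/2)
print("board",*[at_z(im,np.array(p)/1.5,.0215)[:2] for p in [(270,260),(446,226)]])
im=pickle.load(open("w2.pkl","rb"))
for z in (.012,.02): print("low",at_z(im,(243.3,167.9),z),at_z(im,(257.5,56),z))
# circle check: lean
E
```

```text
tray [[0.3792 0.3776 0.04  ]
 [0.5764 0.3876 0.04  ]
 [0.5833 0.303  0.04  ]
 [0.3856 0.2923 0.04  ]] [0.4811 0.3401 0.04  ]
3.000673678915601 0.19770163224382442 94.45565882522817 0.08521545811954916
foot [[0.3541 0.3916 0.014 ]
 [0.6532 0.4075 0.014 ]
 [0.6582 0.2906 0.014 ]
 [0.3587 0.2761 0.014 ]] [0.506  0.3414 0.014 ]
2.9034761156066855 0.29967651812208584
board [0.3178 0.1983] [0.51   0.2112]
low [ 0.3719 -0.2156  0.012 ] [ 0.5436 -0.2377  0.012 ]
low [ 0.3735 -0.216   0.02  ] [ 0.5423 -0.2377  0.02  ]
```

>>> {"name": "arm_command", "arguments": {
  "deltas": [
    {"rx": 0,"ry": 0,"rz": 0.142,"dx": 0,"dy": 0,"dz": 0,"fingers": 0.04},
    {"rx": 0,"ry": 0,"rz": 0.142,"dx": 0,"dy": 0,"dz": 0,"fingers": 0.04},
    {"rx": 0,"ry": 0,"rz": 0.142,"dx": 0,"dy": 0,"dz": 0,"fingers": 0.04},
    {"rx": 0,"ry": 0,"rz": 0.142,"dx": 0,"dy": 0,"dz": 0,"fingers": 0.04},
    {"rx": 0,"ry": 0,"rz": 0.142,"dx": 0,"dy": 0,"dz": 0,"fingers": 0.04},
    {"rx": 0,"ry": 0,"rz": 0.142,"dx": 0,"dy": 0,"dz": 0,"fingers": 0.04},
    {"rx": 0,"ry": 0,"rz": 0.142,"dx": 0,"dy": 0,"dz": 0,"fingers": 0.04},
    {"rx": 0,"ry": 0,"rz": 0.142,"dx": 0,"dy": 0,"dz": 0,"fingers": 0.04},
    {"rx": 0,"ry": 0,"rz": 0.142,"dx": 0,"dy": 0,"dz": 0,"fingers": 0.04},
    {"rx": 0,"ry": 0,"rz": 0.142,"dx": 0,"dy": 0,"dz": 0,"fingers": 0.04},
    {"rx": 0,"ry": 0,"rz": 0.145,"dx": 0,"dy": 0,"dz": 0,"fingers": 0.04}
  ]
}}

```text
time_s: 10.0
position: [0.4487, 0.2178, 0.3409]
tool_rot: [[0.991, -0.131, -0.001], [-0.131, -0.991, -0.0], [-0.001, 0.0, -1.0]]
ft_force: [0.4, 0.5, -0.5]
grip_width: 0.0399
gripper_force: 0.0
```

>>> {"name": "arm_command", "arguments": {
  "deltas": [
    {"rx": 0,"ry": 0,"rz": 0,"dx": 0.0016,"dy": 0.0467,"dz": 0.012,"fingers": 0.04},
    {"rx": 0,"ry": 0,"rz": 0,"dx": 0.0016,"dy": 0.0467,"dz": 0.012,"fingers": 0.04},
    {"rx": 0,"ry": 0,"rz": 0,"dx": 0.0016,"dy": 0.0467,"dz": 0.012,"fingers": 0.04},
    {"rx": 0,"ry": 0,"rz": 0,"dx": 0.0016,"dy": 0.0467,"dz": 0.012,"fingers": 0.04},
    {"rx": 0,"ry": 0,"rz": 0,"dx": 0.0016,"dy": 0.0467,"dz": 0.012,"fingers": 0.04},
    {"rx": 0,"ry": 0,"rz": 0,"dx": 0.0016,"dy": 0.0467,"dz": 0.012,"fingers": 0.04},
    {"rx": 0,"ry": 0,"rz": 0,"dx": 0.0016,"dy": 0.0467,"dz": 0.012,"fingers": 0.04},
    {"rx": 0,"ry": 0,"rz": 0,"dx": 0.0016,"dy": 0.0467,"dz": 0.012,"fingers": 0.04},
    {"rx": 0,"ry": 0,"rz": 0,"dx": 0.0016,"dy": 0.0467,"dz": 0.012,"fingers": 0.04},
    {"rx": 0,"ry": 0,"rz": 0,"dx": 0.0016,"dy": 0.0467,"dz": 0.012,"fingers": 0.04},
    {"rx": 0,"ry": 0,"rz": 0,"dx": 0,"dy": 0,"dz": 0,"fingers": 0.04}
  ]
}}

```text
time_s: 11.1
position: [0.4049, -0.2522, 0.2191]
tool_rot: [[0.992, -0.13, -0.002], [-0.13, -0.992, 0.001], [-0.003, -0.001, -1.0]]
ft_force: [0.7, 1.6, -0.8]
grip_width: 0.04
gripper_force: 0.0
```

```bash
python3 - <<'E'
from h import *
import pickle
np.set_printoptions(precision=4,suppress=True)
im=env.get_image("wrist")
o=env.observe(); print(o["time_s"],o["q"],o["position"],o["tool_rot"][:,0],im["eye"],o["ft_force"])
a=im["color"];pickle.dump(im,open("w5.pkl","wb"))
for q,z in dict(grid=.045,rack=0).items():
        for d in env.tip_of(q,im)[:1]: print(q,d["p"],d["location"],at_z(im,d["location"],z))
        for d in env.look_for(q,im)[:1]: print("  box",d["p"],d["box"]); b=np.array(d["box"]).astype(int)
print([proj(im,p) for p in [(.5396,-.2534,.078),(.3698,-.2335,.078)]])
cv2.imwrite("pics/w5.png",cv2.resize(a[:260,130:390],None,fx=2.3,fy=2.3,interpolation=cv2.INTER_CUBIC))
E
```

```text
11.15 [-45.939   15.0126  86.5874  -0.0027  78.5477  51.4536] [ 0.4053 -0.2498  0.2199] [ 0.9917 -0.1287 -0.002 ] [ 0.4705 -0.2613  0.3613] [-0.4363  0.2076 -0.1065]
grid 0.6 [241.8, 122.5] [ 0.4561 -0.2445  0.045 ]
  box 0.91 [227.8, 24.3, 246.3, 214.8]
rack 0.91 [232.5, 112.2] [ 0.4676 -0.2327  0.    ]
  box 0.97 [172.7, 31.3, 291.2, 187.0]
[array([236.9272,  28.5444]), array([241.6247, 210.7861])]
```

View pics/w5.png

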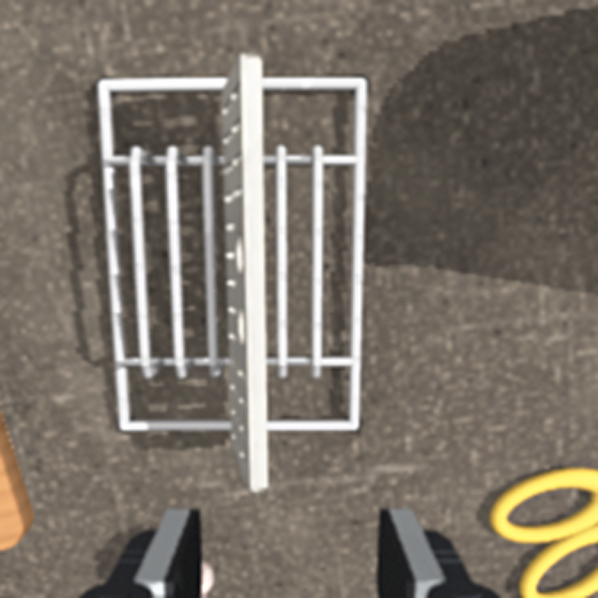

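The crop shows the upper edge strip from (251,55) to (258,490). The neighbouring hoops are at x≈210 and x≈282, and the fingers are free.

```bash
python3 - <<'E'
from h import *
import pickle
np.set_printoptions(precision=4,suppress=True)
im=pickle.load(open("w5.pkl","rb"))
P=lambda u,v,z: at_z(im,(130+u/2.3,v/2.3),z)
a,b=P(251,55,.078),P(258.5,490,.078);print("edge",a,b,(a+b)/2,np.linalg.norm(a-b),np.degrees(np.arctan2(*(a-b)[1::-1])))
l=(P(207,150,.052)+P(214,375,.052))/2; r=(P(282,150,.052)+P(283,375,.052))/2; print("hoops",l,r,(l+r)/2)
d=P(207,150,.052)-P(214,375,.052);print(np.degrees(np.arctan2(d[1],d[0])))
e=(a+b)/2; m=(l+r)/2; yy=np.tan(np.radians(-7))
ye=e[1]-yy*(e[0]-m[0]); print("lateral edge minus slot centre at .052:",ye-m[1])
low=[P(226,60,.02),P(240,480,.02)];print("low",low)
E
```

```text
edge [ 0.5431 -0.2559  0.078 ] [ 0.3673 -0.2339  0.078 ] [ 0.4552 -0.2449  0.078 ] 0.17722288691732976 -7.11128571147956
hoops [ 0.4658 -0.225   0.052 ] [ 0.4616 -0.257   0.052 ] [ 0.4637 -0.241   0.052 ]
-7.179052308007999
lateral edge minus slot centre at .052: -0.0049099686287185085
low [array([ 0.5574, -0.243 ,  0.02  ]), array([ 0.3531, -0.2193,  0.02  ])]
```

>>> {"name": "arm_command", "arguments": {
  "deltas": [
    {"rx": 0.1,"ry": 0,"rz": 0,"dx": 0,"dy": 0,"dz": 0,"fingers": 0.04},
    {"rx": 0.1,"ry": 0,"rz": 0,"dx": 0,"dy": 0,"dz": 0,"fingers": 0.04},
    {"rx": 0,"ry": 0,"rz": 0,"dx": 0.0163,"dy": 0.0058,"dz": 0.0307,"fingers": 0.04},
    {"rx": 0,"ry": 0,"rz": 0,"dx": 0.0163,"dy": 0.0058,"dz": 0.0307,"fingers": 0.04},
    {"rx": 0,"ry": 0,"rz": 0,"dx": 0.0163,"dy": 0.0058,"dz": 0.0307,"fingers": 0.04},
    {"rx": 0,"ry": 0,"rz": 0,"dx": 0,"dy": 0,"dz": 0,"fingers": 0.04},
    {"rx": 0,"ry": 0,"rz": 0,"dx": 0,"dy": 0,"dz": 0.025,"fingers": 0.04},
    {"rx": 0,"ry": 0,"rz": 0,"dx": 0,"dy": 0,"dz": 0.025,"fingers": 0.04},
    {"rx": 0,"ry": 0,"rz": 0,"dx": 0,"dy": 0,"dz": 0,"fingers": 0.04}
  ]
}}

```text
time_s: 12.25
position: [0.455, -0.2404, 0.0782]
tool_rot: [[0.992, -0.12, 0.022], [-0.122, -0.972, 0.2], [-0.003, -0.201, -0.98]]
ft_force: [0.5, 0.2, -0.2]
grip_width: 0.0402
gripper_force: 0.0
```

```bash
python3 - <<'E'
from h import *
np.set_printoptions(precision=4,suppress=True)
for i in range(3):
    im=env.get_image("wrist");o=env.observe()
    print(o["position"],np.array(im["eye"]), np.array(im["eye"])-o["tool_rot"]@[.0655,0,-.142], env.tip_of("grid",im)[:1])
a=im["color"]; cv2.imwrite("pics/w6.png",cv2.resize(a,None,fx=1.5,fy=1.5))
E
```

```text
[ 0.4557 -0.2414  0.0796] [ 0.5171 -0.2772  0.2174] [ 0.4555 -0.2411  0.0783] [{'location': [267.1, 214.4], 'p': 0.97}]
[ 0.4564 -0.2426  0.0806] [ 0.5178 -0.2785  0.22  ] [ 0.4565 -0.2427  0.0806] [{'location': [266.7, 213.3], 'p': 0.78}]
[ 0.4563 -0.2427  0.0803] [ 0.5178 -0.2789  0.2203] [ 0.4566 -0.2431  0.0809] [{'location': [267.1, 214.3], 'p': 0.58}]
```

View pics/w6.png

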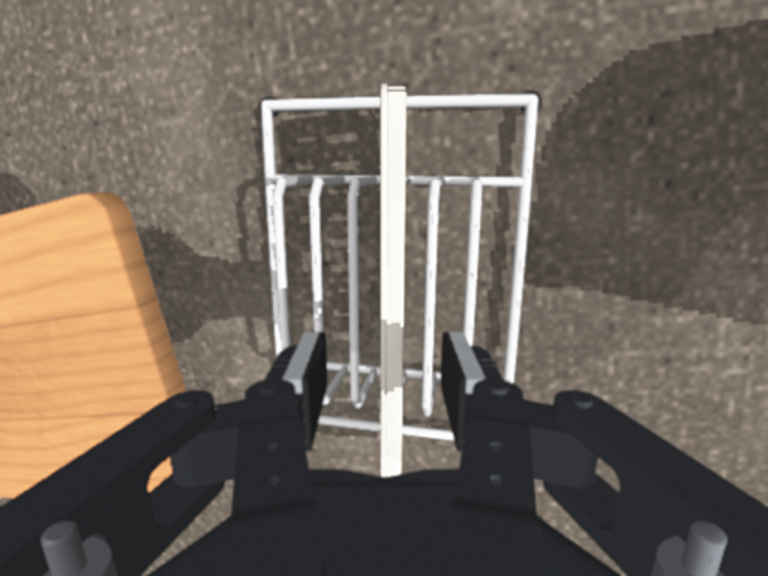

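The picture shows the grid edge-on at x≈393, between fingers at 325 and 445. The lean is matched and it sits about 2.5 mm off centre, so I'm correcting that and grasping.

>>> {"name": "arm_command", "arguments": {
  "deltas": [
    {"rx": 0,"ry": 0,"rz": 0,"dx": 0,"dy": 0.0025,"dz": 0.01,"fingers": 0.04},
    {"rx": 0,"ry": 0,"rz": 0,"dx": 0,"dy": 0,"dz": 0.011,"fingers": 0.04},
    {"rx": 0,"ry": 0,"rz": 0,"dx": 0,"dy": 0,"dz": 0,"fingers": 0.025},
    {"rx": 0,"ry": 0,"rz": 0,"dx": 0,"dy": 0,"dz": 0,"fingers": 0.012},
    {"rx": 0,"ry": 0,"rz": 0,"dx": 0,"dy": 0,"dz": 0,"fingers": 0.002},
    {"rx": 0,"ry": 0,"rz": 0,"dx": 0,"dy": 0,"dz": 0,"fingers": 0.002},
    {"rx": 0,"ry": 0,"rz": 0,"dx": 0,"dy": 0,"dz": 0,"fingers": 0.002},
    {"rx": 0,"ry": 0,"rz": 0,"dx": 0,"dy": 0,"dz": 0,"fingers": 0.002}
  ],
  "squeeze": 60
}}

```text
time_s: 13.35
position: [0.4561, -0.2399, 0.0576]
tool_rot: [[0.992, -0.121, 0.025], [-0.124, -0.972, 0.198], [-0.0, -0.2, -0.98]]
ft_force: [1.4, 5.1, 0.4]
grip_width: 0.0057
gripper_force: 58.8
```

>>> {"name": "arm_command", "arguments": {
  "deltas": [
    {"rx": 0,"ry": 0,"rz": 0,"dx": 0,"dy": 0,"dz": -0.02,"fingers": 0.002},
    {"rx": 0,"ry": 0,"rz": 0,"dx": 0,"dy": 0,"dz": -0.03,"fingers": 0.002},
    {"rx": 0,"ry": 0,"rz": 0,"dx": 0,"dy": 0,"dz": -0.03,"fingers": 0.002},
    {"rx": 0,"ry": 0,"rz": 0,"dx": 0,"dy": 0,"dz": -0.03,"fingers": 0.002},
    {"rx": 0,"ry": 0,"rz": 0,"dx": 0,"dy": 0,"dz": -0.04,"fingers": 0.002},
    {"rx": 0,"ry": 0,"rz": 0,"dx": 0,"dy": 0,"dz": -0.04,"fingers": 0.002},
    {"rx": 0,"ry": 0,"rz": 0,"dx": 0,"dy": 0,"dz": 0,"fingers": 0.002}
  ]
}}

```text
time_s: 14.05
position: [0.4523, -0.2803, 0.2485]
tool_rot: [[0.992, -0.121, 0.031], [-0.125, -0.974, 0.188], [0.007, -0.191, -0.982]]
ft_force: [-0.1, -0.5, -1.6]
grip_width: 0.0056
gripper_force: 59.4
```

```bash
python3 - <<'E'
from h import *
from scipy.spatial.transform import Rotation as Ro
np.set_printoptions(precision=3,suppress=True)
im=env.get_image("scene");o=env.observe();q=o["q"];print(o["time_s"],q,o["position"],o["grip_width"],o["gripper_force"],o["ft_force"]);print(o["tool_rot"])
for n in ("grid",): print(env.tip_of(n,im)[:1],env.look_for(n,im)[:1])
import itertools
# model: R=Rz(q1)Ry(q2+q3-90)... forearm along local x, roll about it
def model(q,s4,s5,s6):
    A=Ro.from_euler('z',q[0],degrees=True)*Ro.from_euler('y',q[1]+q[2]-90,degrees=True)
    return A*Ro.from_euler('x',s4*q[3],degrees=True)*Ro.from_euler('y',s5*q[4],degrees=True)*Ro.from_matrix([[0,0,1],[0,1,0],[-1,0,0]])*Ro.from_euler('z',s6*q[5],degrees=True)*Ro.from_euler('z',90,degrees=True)
for s in itertools.product([1,-1],repeat=3):
    for off in (0,90,180,270):
        M=model(q,*s)*Ro.from_euler('z',off,degrees=True)
        e=(M.inv()*Ro.from_matrix(o["tool_rot"])).magnitude()
        if e<.05: print(s,off,e)
E
```

```text
14.1 [-48.754  21.732  72.898   8.503  92.688  48.244] [ 0.452 -0.279  0.245] 0.00520433347958749 59.40203887032112 [-0.03   0.265 -2.492]
[[ 0.992 -0.122  0.028]
 [-0.125 -0.973  0.192]
 [ 0.004 -0.194 -0.981]]
[{'location': [360.1, 148.3], 'p': 0.58}] [{'box': [364.8, 141.3, 389.6, 171.5], 'p': 0.73}]
(1, 1, 1) 0 5.040221749688218e-16
```

```bash
python3 - <<'E'
from h import *
from scipy.spatial.transform import Rotation as Ro
np.set_printoptions(precision=1,suppress=True)
C=Ro.from_matrix([[0,0,1],[0,1,0],[-1,0,0]])*Ro.from_euler('z',90,degrees=True)
def wrist(Rt,q1,p):
    A=Ro.from_euler('z',q1,degrees=True)*Ro.from_euler('y',p-90,degrees=True)
    M=A.inv()*Rt   # = X(q4) Y(q5) C0 Z(q6) Z90 ; C0 Z(a)=X(-a)... use euler
    M=M*Ro.from_euler('z',-90,degrees=True)*Ro.from_matrix([[0,0,1],[0,1,0],[-1,0,0]]).inv()
    e=M.as_euler('XYX',degrees=True) # last: C0 Z(a) C0^-1 = X(a)
    return [e,np.array([e[0]+180,-e[1],e[2]+180])]
for phi in (.2,.7,1.0,1.15,1.3):
  Rt=Ro.from_euler('z',3,degrees=True)*Ro.from_euler('x',phi)*Ro.from_matrix(np.diag([1.,-1,-1]))
  for q1 in (-55,-40,-25):
    for p in (95,115,):
      s=[((e+180)%360-180) for e in wrist(Rt,q1,p)]
      print(phi,q1,p,*s)
E
```

```text
0.2 -55 95 [ 6.1 94.7 32. ] [-173.9  -94.7 -148. ]
0.2 -55 115 [ 6.3 74.8 29.8] [-173.7  -74.8 -150.2]
0.2 -40 95 [ 8.4 92.8 46.8] [-171.6  -92.8 -133.2]
0.2 -40 115 [ 8.7 73.1 43.9] [-171.3  -73.1 -136.1]
0.2 -25 95 [10.1 90.4 61.6] [-169.9  -90.4 -118.4]
0.2 -25 115 [10.7 70.8 58. ] [-169.3  -70.8 -122. ]
0.7 -55 95 [ 22.9 118.5  36.9] [-157.1 -118.5 -143.1]
0.7 -55 115 [20.3 99.9 29.2] [-159.7  -99.9 -150.8]
0.7 -40 95 [ 30.5 111.8  51.7] [-149.5 -111.8 -128.3]
0.7 -40 115 [28.2 94.3 41.7] [-151.8  -94.3 -138.3]
0.7 -25 95 [ 35.8 103.6  64.8] [-144.2 -103.6 -115.2]
0.7 -25 115 [34.7 87.2 53.2] [-145.3  -87.2 -126.8]
1.0 -55 95 [ 36.6 131.6  44.9] [-143.4 -131.6 -135.1]
1.0 -55 115 [ 29.4 114.7  31.9] [-150.6 -114.7 -148.1]
1.0 -40 95 [ 46.3 121.6  58.8] [-133.7 -121.6 -121.2]
1.0 -40 115 [ 40.  107.   43.9] [-140.  -107.  -136.1]
1.0 -25 95 [ 52.4 110.3  69.7] [-127.6 -110.3 -110.3]
1.0 -25 115 [48.5 97.5 53.8] [-131.5  -97.5 -126.2]
1.15 -55 95 [ 45.6 137.4  51.2] [-134.4 -137.4 -128.8]
1.15 -55 115 [ 34.7 121.9  34.5] [-145.3 -121.9 -145.5]
1.15 -40 95 [ 55.4 125.8  63.9] [-124.6 -125.8 -116.1]
1.15 -40 115 [ 46.5 113.1  46.1] [-133.5 -113.1 -133.9]
1.15 -25 95 [ 61.1 113.   72.9] [-118.9 -113.  -107.1]
1.15 -25 115 [ 55.6 102.5  55. ] [-124.4 -102.5 -125. ]
1.3 -55 95 [ 56.5 142.3  59.6] [-123.5 -142.3 -120.4]
1.3 -55 115 [ 41.  128.9  38.1] [-139.  -128.9 -141.9]
1.3 -40 95 [ 65.3 129.1  70. ] [-114.7 -129.1 -110. ]
1.3 -40 115 [ 53.6 118.9  49.2] [-126.4 -118.9 -130.8]
1.3 -25 95 [ 70.2 115.3  76.6] [-109.8 -115.3 -103.4]
1.3 -25 115 [ 63.  107.3  56.9] [-117.  -107.3 -123.1]
```

```bash
cat >> h.py <<'E'
from scipy.spatial.transform import Rotation as Ro, Slerp
def down(yaw_deg,phi=0): return Ro.from_euler('z',yaw_deg,degrees=True)*Ro.from_euler('x',phi)*Ro.from_matrix(np.diag([1.,-1,-1]))
def plan(p,R,p2,R2,n):
    "per-row tool-frame deltas for a straight move"
    S=Slerp([0,1],Ro.concatenate([R,R2]));out=[]
    for i in range(n):
        a,b=S(i/n),S((i+1)/n);d=a.inv().apply((np.array(p2)-p)/n);r=(a.inv()*b).as_rotvec()
        out.append(np.round(np.r_[r,d],4))
    return np.array(out)
E
python3 - <<'E'
from h import *
o=env.observe()
print(plan(o["position"],Ro.from_matrix(o["tool_rot"]),[.415,.09,.16],down(3,1.15),10).tolist())
E
```

```text
[[0.0947, -0.0114, -0.0144, -0.0081, -0.0337, 0.0153], [0.0947, -0.0114, -0.0144, -0.0074, -0.0322, 0.0185], [0.0947, -0.0114, -0.0144, -0.0068, -0.0304, 0.0215], [0.0947, -0.0114, -0.0144, -0.0061, -0.0283, 0.0244], [0.0947, -0.0114, -0.0144, -0.0054, -0.0259, 0.027], [0.0947, -0.0114, -0.0144, -0.0047, -0.0233, 0.0294], [0.0947, -0.0114, -0.0144, -0.0041, -0.0205, 0.0315], [0.0947, -0.0114, -0.0144, -0.0034, -0.0175, 0.0334], [0.0947, -0.0114, -0.0144, -0.0028, -0.0143, 0.0349], [0.0947, -0.0114, -0.0144, -0.0022, -0.011, 0.0362]]
```

>>> {"name": "arm_command", "arguments": {
  "deltas": [
    {"rx": 0.095,"ry": -0.011,"rz": -0.0145,"dx": -0.008,"dy": -0.034,"dz": 0.015,"fingers": 0.002},
    {"rx": 0.095,"ry": -0.011,"rz": -0.0145,"dx": -0.007,"dy": -0.032,"dz": 0.0185,"fingers": 0.002},
    {"rx": 0.095,"ry": -0.011,"rz": -0.0145,"dx": -0.007,"dy": -0.03,"dz": 0.0215,"fingers": 0.002},
    {"rx": 0.095,"ry": -0.011,"rz": -0.0145,"dx": -0.006,"dy": -0.028,"dz": 0.0245,"fingers": 0.002},
    {"rx": 0.095,"ry": -0.011,"rz": -0.0145,"dx": -0.005,"dy": -0.026,"dz": 0.027,"fingers": 0.002},
    {"rx": 0.095,"ry": -0.011,"rz": -0.0145,"dx": -0.005,"dy": -0.023,"dz": 0.0295,"fingers": 0.002},
    {"rx": 0.095,"ry": -0.011,"rz": -0.0145,"dx": -0.004,"dy": -0.0205,"dz": 0.0315,"fingers": 0.002},
    {"rx": 0.095,"ry": -0.011,"rz": -0.0145,"dx": -0.003,"dy": -0.0175,"dz": 0.0335,"fingers": 0.002},
    {"rx": 0.095,"ry": -0.011,"rz": -0.0145,"dx": -0.003,"dy": -0.0145,"dz": 0.035,"fingers": 0.002},
    {"rx": 0.095,"ry": -0.011,"rz": -0.0145,"dx": -0.002,"dy": -0.011,"dz": 0.036,"fingers": 0.002},
    {"rx": 0,"ry": 0,"rz": 0,"dx": 0,"dy": 0,"dz": 0,"fingers": 0.002}
  ]
}}

```text
time_s: 15.3
position: [0.4144, 0.0925, 0.1591]
tool_rot: [[0.999, 0.019, -0.051], [0.054, -0.4, 0.915], [-0.003, -0.916, -0.401]]
ft_force: [-0.6, -0.1, -2.0]
grip_width: 0.005
gripper_force: 60.2
```

```bash
python3 - <<'E'
from h import *
np.set_printoptions(precision=3,suppress=True)
im=env.get_image("scene");t=env.get_image("top");o=env.observe();print(o["time_s"],o["q"],o["position"],o["grip_width"],o["gripper_force"],o["ft_force"]);print(o["tool_rot"])
cv2.imwrite("pics/s7.png",im["color"])
r=[]
for x in (im,t):
    g=env.tip_of("grid",x)[:1];print(g,env.look_for("grid",x)[:1]); r+= [ray(x,g[0]["location"])] if g else []
if len(r)==2: print("grid",tri(r))
print(plan(o["position"],Ro.from_matrix(o["tool_rot"]),[.415,.09,.056],down(3,1.15),5).tolist())
E
```

```text
15.4 [-33.809  30.653 106.529  47.252  94.198  32.994] [0.416 0.09  0.16 ] 0.005181954974825401 60.18388682976365 [ 0.131 -0.411 -1.942]
[[ 0.999  0.023 -0.046]
 [ 0.052 -0.406  0.913]
 [ 0.002 -0.914 -0.406]]
[{'location': [265.6, 233.2], 'p': 0.77}] [{'box': [230.4, 205.5, 301.9, 258.7], 'p': 0.63}]
[{'location': [226.4, 247.4], 'p': 0.81}] [{'box': [212.7, 219.2, 231.8, 245.5], 'p': 0.63}]
grid [0.414 0.11  0.137]
[[-0.0005, -0.0003, 0.0003, -0.0003, 0.019, 0.0086], [-0.0005, -0.0003, 0.0003, -0.0003, 0.019, 0.0086], [-0.0005, -0.0003, 0.0003, -0.0003, 0.019, 0.0086], [-0.0005, -0.0003, 0.0003, -0.0003, 0.019, 0.0086], [-0.0005, -0.0003, 0.0003, -0.0003, 0.019, 0.0086]]
```

>>> {"name": "arm_command", "arguments": {
  "deltas": [
    {"rx": 0,"ry": 0,"rz": 0,"dx": 0,"dy": 0.019,"dz": 0.0086,"fingers": 0.002},
    {"rx": 0,"ry": 0,"rz": 0,"dx": 0,"dy": 0.019,"dz": 0.0086,"fingers": 0.002},
    {"rx": 0,"ry": 0,"rz": 0,"dx": 0,"dy": 0.019,"dz": 0.0086,"fingers": 0.002},
    {"rx": 0,"ry": 0,"rz": 0,"dx": 0,"dy": 0.019,"dz": 0.0086,"fingers": 0.002},
    {"rx": 0,"ry": 0,"rz": 0,"dx": 0,"dy": 0.019,"dz": 0.0086,"fingers": 0.002},
    {"rx": 0,"ry": 0,"rz": 0,"dx": 0,"dy": 0.0037,"dz": 0.0016,"fingers": 0.002},
    {"rx": 0,"ry": 0,"rz": 0,"dx": 0,"dy": 0.0037,"dz": 0.0016,"fingers": 0.002},
    {"rx": 0,"ry": 0,"rz": 0,"dx": 0,"dy": 0,"dz": 0,"fingers": 0.002}
  ]
}}

```text
time_s: 16.4
position: [0.4175, 0.0895, 0.0491]
tool_rot: [[0.999, 0.026, -0.044], [0.051, -0.406, 0.912], [0.005, -0.913, -0.407]]
ft_force: [-0.6, 0.7, -1.9]
grip_width: 0.0054
gripper_force: 60.2
```

>>> {"name": "arm_command", "arguments": {
  "deltas": [
    {"rx": 0,"ry": 0,"rz": 0,"dx": 0,"dy": 0.0028,"dz": 0.0012,"fingers": 0.002},
    {"rx": 0,"ry": 0,"rz": 0,"dx": 0,"dy": 0,"dz": 0,"fingers": 0.002}
  ]
}}

```text
time_s: 16.6
position: [0.4175, 0.0897, 0.0462]
tool_rot: [[0.999, 0.026, -0.044], [0.051, -0.406, 0.913], [0.006, -0.914, -0.407]]
ft_force: [0.4, -0.9, 0.4]
grip_width: 0.0051
gripper_force: 62.5
```

>>> {"name": "arm_command", "arguments": {
  "deltas": [
    {"rx": 0,"ry": 0,"rz": 0,"dx": 0,"dy": -0.002,"dz": 0,"fingers": 0.012},
    {"rx": 0,"ry": 0,"rz": 0,"dx": 0,"dy": -0.002,"dz": 0,"fingers": 0.02},
    {"rx": 0,"ry": 0,"rz": 0,"dx": 0,"dy": 0,"dz": 0,"fingers": 0.022},
    {"rx": 0,"ry": 0,"rz": 0,"dx": 0,"dy": 0,"dz": -0.04,"fingers": 0.022},
    {"rx": 0,"ry": 0,"rz": 0,"dx": 0,"dy": 0,"dz": -0.05,"fingers": 0.022},
    {"rx": 0,"ry": 0,"rz": 0,"dx": 0,"dy": 0,"dz": -0.04,"fingers": 0.022},
    {"rx": 0,"ry": 0,"rz": 0,"dx": 0,"dy": 0,"dz": 0,"fingers": 0.022}
  ]
}}

```text
time_s: 17.3
position: [0.4243, -0.0312, 0.1032]
tool_rot: [[0.999, 0.027, -0.039], [0.047, -0.41, 0.911], [0.009, -0.912, -0.41]]
ft_force: [0.9, -0.4, 0.1]
grip_width: 0.0217
gripper_force: 0.0
```

```bash
python3 - <<'E'
from h import *
np.set_printoptions(precision=3,suppress=True)
im=env.get_image("scene");t=env.get_image("top");o=env.observe();print(o["time_s"],o["q"],o["position"],o["grip_width"],o["ft_force"])
for n,x in (("s8",im),("t8",t)):
    cv2.imwrite(f"pics/{n}.png",x["color"])
    for g in env.tip_of("grid",x)[:2]: print(g,at_z(x,g["location"],.0215))
    for g in env.look_for("grid",x)[:1]: 
        b=g["box"];print(g,*[at_z(x,c,.029)[:2] for c in [(b[0],b[1]),(b[2],b[1]),(b[2],b[3]),(b[0],b[3])]])
print(plan(o["position"],Ro.from_matrix(o["tool_rot"]),[.36,.10,.25],down(3,0),10).tolist())
E
```

```text
17.4 [-44.538  40.029  99.739  38.654  97.073  25.895] [ 0.423 -0.027  0.102] 0.021922751684810383 [ 0.601 -0.041  0.539]
{'location': [266.3, 269.4], 'p': 0.92} [0.413 0.112 0.021]
{'box': [235.1, 243.6, 300.8, 293.6], 'p': 0.77} [0.538 0.115] [ 0.422 -0.021] [0.293 0.11 ] [0.393 0.229]
{'location': [227.1, 247.5], 'p': 0.57} [0.417 0.113 0.022]
{'box': [217.2, 222.1, 239.2, 277.9], 'p': 0.72} [0.502 0.148] [0.503 0.073] [0.317 0.07 ] [0.316 0.143]
[[-0.1152, -0.0006, 0.0001, -0.0056, -0.0188, 0.0059], [-0.1152, -0.0006, 0.0001, -0.0056, -0.0194, 0.0037], [-0.1152, -0.0006, 0.0001, -0.0056, -0.0197, 0.0014], [-0.1152, -0.0006, 0.0001, -0.0056, -0.0197, -0.0008], [-0.1152, -0.0006, 0.0001, -0.0056, -0.0195, -0.0031], [-0.1152, -0.0006, 0.0001, -0.0056, -0.019, -0.0053], [-0.1152, -0.0006, 0.0001, -0.0056, -0.0183, -0.0074], [-0.1152, -0.0006, 0.0001, -0.0056, -0.0173, -0.0095], [-0.1152, -0.0006, 0.0001, -0.0056, -0.0161, -0.0114], [-0.1152, -0.0006, 0.0001, -0.0056, -0.0147, -0.0132]]
```

>>> {"name": "arm_command", "arguments": {
  "deltas": [
    {"rx": -0.115,"ry": 0,"rz": 0,"dx": -0.0056,"dy": -0.019,"dz": 0.006,"fingers": 0.03},
    {"rx": -0.115,"ry": 0,"rz": 0,"dx": -0.0056,"dy": -0.0195,"dz": 0.004,"fingers": 0.04},
    {"rx": -0.115,"ry": 0,"rz": 0,"dx": -0.0056,"dy": -0.0195,"dz": 0.0015,"fingers": 0.05},
    {"rx": -0.115,"ry": 0,"rz": 0,"dx": -0.0056,"dy": -0.0195,"dz": -0.001,"fingers": 0.06},
    {"rx": -0.115,"ry": 0,"rz": 0,"dx": -0.0056,"dy": -0.0195,"dz": -0.003,"fingers": 0.085},
    {"rx": -0.115,"ry": 0,"rz": 0,"dx": -0.0056,"dy": -0.019,"dz": -0.0055,"fingers": 0.085},
    {"rx": -0.115,"ry": 0,"rz": 0,"dx": -0.0056,"dy": -0.0185,"dz": -0.0075,"fingers": 0.085},
    {"rx": -0.115,"ry": 0,"rz": 0,"dx": -0.0056,"dy": -0.0175,"dz": -0.0095,"fingers": 0.085},
    {"rx": -0.115,"ry": 0,"rz": 0,"dx": -0.0056,"dy": -0.016,"dz": -0.0115,"fingers": 0.085},
    {"rx": -0.115,"ry": 0,"rz": 0,"dx": -0.0056,"dy": -0.0145,"dz": -0.013,"fingers": 0.085},
    {"rx": 0,"ry": 0,"rz": 0,"dx": 0,"dy": 0,"dz": 0,"fingers": 0.085},
    {"rx": 0,"ry": 0,"rz": 0,"dx": 0,"dy": 0,"dz": 0,"fingers": 0.085}
  ]
}}

```text
time_s: 18.8
position: [0.3589, 0.1014, 0.2496]
tool_rot: [[0.999, 0.055, 0.003], [0.055, -0.999, 0.004], [0.004, -0.003, -1.0]]
ft_force: [-0.2, 0.4, -0.3]
grip_width: 0.085
gripper_force: 0.0
```

```bash
python3 - <<'E'
from h import *
import pickle
np.set_printoptions(precision=4,suppress=True)
im=env.get_image("wrist");o=env.observe();print(o["time_s"],o["q"],o["position"],o["grip_width"],o["ft_force"]);print(o["tool_rot"])
pickle.dump(im,open("w9.pkl","wb"));a=im["color"];cv2.imwrite("pics/w9.png",a)
for g in env.tip_of("grid",im)[:1]: print(g,at_z(im,g["location"],.0215))
for g in env.look_for("grid",im)[:1]: b=np.array(g["box"]).astype(int);print(g)
h=cv2.cvtColor(a,cv2.COLOR_BGR2HSV)
m=((h[...,1]<60)&(h[...,2]>120)).astype(np.uint8)
k=np.zeros_like(m);k[max(b[1]-6,0):b[3]+7,max(b[0]-6,0):b[2]+7]=1;m*=k
m=cv2.morphologyEx(m,cv2.MORPH_CLOSE,np.ones((9,9)))
n,l,s,c=cv2.connectedComponentsWithStats(m);i=1+np.argmax(s[1:,4]);print(s[i],c[i])
cn=max(cv2.findContours((l==i).astype(np.uint8),0,2)[0],key=cv2.contourArea)
W=np.array([at_z(im,p[0]+0.0,.0295)[:2] for p in cn],np.float32)
(c,sz,an)=cv2.minAreaRect(W*1000);print("rect mm",c,sz,an)
cv2.imwrite("pics/w9c.png",cv2.resize(a[b[1]-25:b[3]+80,max(b[0]-60,0):b[2]+60],None,fx=2,fy=2))
E
```

```text
18.85 [-2.8854  2.5874 96.9796  0.222  80.2936 84.0866] [0.3592 0.1005 0.2493] 0.08523398996392313 [ 0.1301 -0.8657 -0.0458]
[[ 0.9986  0.0522  0.0026]
 [ 0.0522 -0.9986  0.0037]
 [ 0.0028 -0.0036 -1.    ]]
{'location': [253.9, 115.0], 'p': 0.61} [0.4162 0.107  0.0215]
{'box': [226.7, 31.9, 284.0, 186.9], 'p': 0.67}
[ 225   32   59  156 8447] [252.376  107.8837]
rect mm (417.7469177246094, 108.28079223632812) (181.77969360351562, 67.61713409423828) 1.8678265810012817
```

>>> {"name": "arm_command", "arguments": {
  "deltas": [
    {"rx": 0,"ry": 0,"rz": 0,"dx": 0.0118,"dy": -0.001,"dz": 0.036,"fingers": 0.078},
    {"rx": 0,"ry": 0,"rz": 0,"dx": 0.0118,"dy": -0.001,"dz": 0.036,"fingers": 0.078},
    {"rx": 0,"ry": 0,"rz": 0,"dx": 0.0118,"dy": -0.001,"dz": 0.036,"fingers": 0.078},
    {"rx": 0,"ry": 0,"rz": 0,"dx": 0.0118,"dy": -0.001,"dz": 0.036,"fingers": 0.078},
    {"rx": 0,"ry": 0,"rz": 0.019,"dx": 0.0118,"dy": -0.0005,"dz": 0.036,"fingers": 0.078},
    {"rx": 0.003,"ry": 0.003,"rz": 0,"dx": 0,"dy": 0,"dz": 0.02,"fingers": 0.078},
    {"rx": 0,"ry": 0,"rz": 0,"dx": 0,"dy": 0,"dz": 0.015,"fingers": 0.078},
    {"rx": 0,"ry": 0,"rz": 0,"dx": 0,"dy": 0,"dz": 0,"fingers": 0.078},
    {"rx": 0,"ry": 0,"rz": 0,"dx": 0,"dy": 0,"dz": 0,"fingers": 0.078}
  ],
  "squeeze": 40
}}

```text
time_s: 19.85
position: [0.4196, 0.1075, 0.0354]
tool_rot: [[1.0, 0.03, 0.007], [0.03, -1.0, 0.006], [0.007, -0.006, -1.0]]
ft_force: [-0.2, -0.2, 0.1]
grip_width: 0.0781
gripper_force: 0.0
```

```bash
python3 - <<'E'
from h import *
np.set_printoptions(precision=4,suppress=True)
for i in range(2):
    im=env.get_image("wrist");o=env.observe();print(o["time_s"],o["position"],o["grip_width"],o["ft_force"])
    print(np.array(im["eye"]))
print(o["tool_rot"])
a=im["color"];cv2.imwrite("pics/w10.png",cv2.resize(a,None,fx=1.5,fy=1.5))
E
```

```text
19.9 [0.4198 0.1077 0.0358] 0.07813121667122296 [ 0.5812 -0.4375  0.1377]
[0.4843 0.1084 0.1781]
19.95 [0.4199 0.1079 0.036 ] 0.07809516529854375 [ 0.0204 -0.5921  0.5277]
[0.4844 0.1086 0.1787]
[[ 0.9995  0.031   0.0087]
 [ 0.0309 -0.9995  0.0055]
 [ 0.0088 -0.0053 -0.9999]]
```

View pics/w10.png

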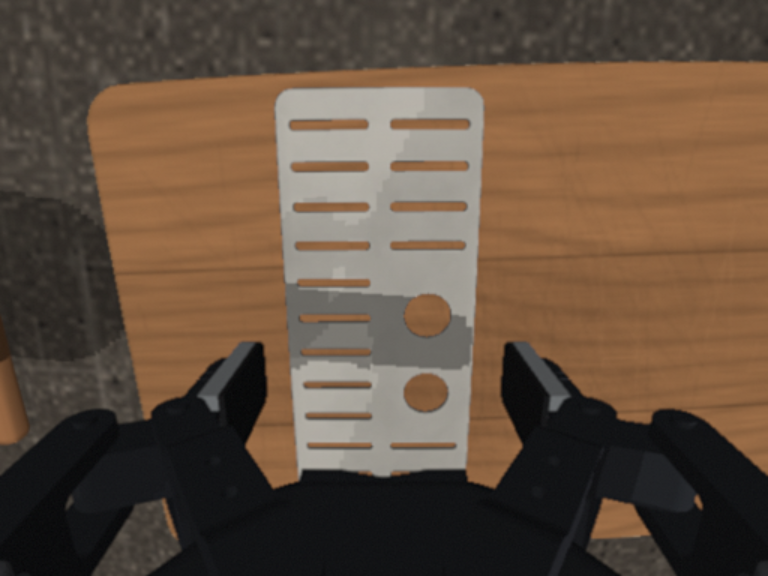

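The picture shows the grid flat, top face up, at columns 291–470 midway between the open fingers (265/503). I'm correcting the small tilt, descending and gripping.

>>> {"name": "arm_command", "arguments": {
  "deltas": [
    {"rx": -0.005,"ry": -0.009,"rz": 0,"dx": -0.002,"dy": 0,"dz": 0.008,"fingers": 0.078},
    {"rx": 0,"ry": 0,"rz": 0,"dx": 0,"dy": 0,"dz": 0.006,"fingers": 0.078},
    {"rx": 0,"ry": 0,"rz": 0,"dx": 0,"dy": 0,"dz": 0.004,"fingers": 0.078},
    {"rx": 0,"ry": 0,"rz": 0,"dx": 0,"dy": 0,"dz": 0.0025,"fingers": 0.078},
    {"rx": 0,"ry": 0,"rz": 0,"dx": 0,"dy": 0,"dz": 0,"fingers": 0.078},
    {"rx": 0,"ry": 0,"rz": 0,"dx": 0,"dy": 0,"dz": 0,"fingers": 0.078}
  ]
}}

```text
time_s: 20.55
position: [0.4175, 0.1083, 0.0149]
tool_rot: [[0.999, 0.032, -0.001], [0.032, -0.999, 0.0], [-0.001, -0.0, -1.0]]
ft_force: [-0.0, 1.6, 0.8]
grip_width: 0.0782
gripper_force: 0.0
```

Clear of contact, so I'm closing.

>>> {"name": "arm_command", "arguments": {
  "deltas": [
    {"rx": 0,"ry": 0,"rz": 0,"dx": 0,"dy": 0,"dz": 0,"fingers": 0.072},
    {"rx": 0,"ry": 0,"rz": 0,"dx": 0,"dy": 0,"dz": 0,"fingers": 0.06},
    {"rx": 0,"ry": 0,"rz": 0,"dx": 0,"dy": 0,"dz": 0,"fingers": 0.06},
    {"rx": 0,"ry": 0,"rz": 0,"dx": 0,"dy": 0,"dz": 0,"fingers": 0.06},
    {"rx": 0,"ry": 0,"rz": 0,"dx": 0,"dy": 0,"dz": 0,"fingers": 0.06}
  ]
}}

```text
time_s: 21.05
position: [0.4176, 0.1084, 0.0156]
tool_rot: [[0.999, 0.032, -0.0], [0.032, -0.999, 0.0], [-0.0, -0.0, -1.0]]
ft_force: [-1.7, -0.0, 9.5]
grip_width: 0.0656
gripper_force: 41.8
```

>>> {"name": "arm_command", "arguments": {
  "deltas": [
    {"rx": 0,"ry": 0,"rz": 0,"dx": 0,"dy": 0,"dz": -0.01,"fingers": 0.06},
    {"rx": 0,"ry": 0,"rz": 0,"dx": 0,"dy": 0,"dz": -0.03,"fingers": 0.06},
    {"rx": 0,"ry": 0,"rz": 0,"dx": 0,"dy": 0,"dz": -0.04,"fingers": 0.06},
    {"rx": 0,"ry": 0,"rz": 0,"dx": 0,"dy": 0,"dz": -0.04,"fingers": 0.06},
    {"rx": 0,"ry": 0,"rz": 0,"dx": 0,"dy": 0,"dz": -0.04,"fingers": 0.06},
    {"rx": 0,"ry": 0,"rz": -0.01,"dx": 0,"dy": -0.02,"dz": -0.04,"fingers": 0.06},
    {"rx": 0,"ry": 0,"rz": -0.01,"dx": 0,"dy": -0.03,"dz": 0,"fingers": 0.06},
    {"rx": 0,"ry": 0,"rz": 0,"dx": 0,"dy": -0.03,"dz": 0,"fingers": 0.06},
    {"rx": 0,"ry": 0,"rz": 0,"dx": 0,"dy": -0.015,"dz": 0,"fingers": 0.06},
    {"rx": 0,"ry": 0,"rz": 0,"dx": 0,"dy": 0,"dz": 0,"fingers": 0.06},
    {"rx": 0,"ry": 0,"rz": 0,"dx": 0,"dy": 0,"dz": 0,"fingers": 0.06}
  ]
}}

```text
time_s: 22.15
position: [0.4132, 0.203, 0.215]
tool_rot: [[0.999, 0.053, -0.002], [0.053, -0.999, -0.0], [-0.002, 0.0, -1.0]]
ft_force: [-0.4, -0.2, -2.5]
grip_width: 0.0656
gripper_force: 45.9
```

```bash
cat > fit.py <<'E'
from h import *
import pickle
from scipy.optimize import minimize
def mask(im):
    h=cv2.cvtColor(im["color"],cv2.COLOR_BGR2HSV);return (h[...,1]<75)
def fill(im,P):
    hull=cv2.convexHull(np.array([proj(im,p) for p in P],np.float32))
    m=np.zeros(im["color"].shape[:2],np.uint8);cv2.fillConvexPoly(m,np.round(hull*16).astype(np.int32),255,cv2.LINE_AA,4);return m/255.
def box(x,y,a,L,W,z0,z1):
    c,s=np.cos(a),np.sin(a);return [(x+c*u-s*v,y+s*u+c*v,z) for u in(-L/2,L/2) for v in(-W/2,W/2) for z in(z0,z1)]
def fit(ims,x0=(.479,.341,.0524)):
    D=[]
    for im in ims:
        x,y,a=x0; roi=fill(im,box(x+.0275*np.cos(a)-.0275,y,a,.225,.107,.014,.014))+fill(im,box(x,y,a,.206,.091,.03,.04))>0
        D.append((im,mask(im)&roi,roi))
    def cost(v):
        return sum(np.abs(fill(im,box(v[0],v[1],v[2],.202,.087,.014,.04))-m)[roi].sum() for im,m,roi in D)
    r=minimize(cost,x0,method="Nelder-Mead",options=dict(initial_simplex=[x0,np.add(x0,(.006,0,0)),np.add(x0,(0,.006,0)),np.add(x0,(0,0,.03))],xatol=1e-4,fatol=.1))
    return r.x,r.fun,[int(m.sum()) for _,m,_ in D]
E
python3 - <<'E'
from fit import *
np.set_printoptions(precision=4,suppress=True)
im=env.get_image("wrist");o=env.observe();print(o["time_s"],o["position"],o["grip_width"],o["gripper_force"],o["ft_force"]);print(o["tool_rot"],im["eye"])
pickle.dump(im,open("w11.pkl","wb"))
for g in env.tip_of("tray_seat",im)[:1]: print(g,at_z(im,g["location"],.032))
for g in env.tip_of("drip_stand",im)[:1]: print(g,at_z(im,g["location"],0))
for g in env.tip_of("grid",im)[:1]: print(g,at_z(im,g["location"],o["position"][2]+.006))
w4=pickle.load(open("w4.pkl","rb"))
for n,L in (("w4",[w4]),("w11",[im]),("both",[w4,im])): print(n,*fit(L))
E
```

```text
22.2 [0.4133 0.2027 0.215 ] 0.06597929337050006 45.922871232032776 [-0.2824 -0.1034 -3.2736]
[[ 0.9987  0.0518 -0.0017]
 [ 0.0518 -0.9987 -0.0002]
 [-0.0017  0.0001 -1.    ]] [0.479  0.2062 0.3573]
{'location': [131.7, 98.5], 'p': 0.94} [0.4815 0.3399 0.032 ]
{'location': [144.9, 100.2], 'p': 0.65} [0.4804 0.3373 0.    ]
{'location': [256.4, 240.1], 'p': 0.68} [0.4137 0.2022 0.221 ]
w4 [0.4806 0.3414 0.0567] 443.00392156862745 [9015]
w11 [0.4821 0.3334 0.1621] 2068.9411764705883 [17789]
both [0.4809 0.3398 0.0816] 3247.4196078431373 [9015, 17789]
```

```bash
python3 - <<'E'
from fit import *
np.set_printoptions(precision=4,suppress=True)
im=pickle.load(open("w11.pkl","rb"))
x0=(.4806,.341,.055);x,y,a=x0
roi=fill(im,box(x+.0275*np.cos(a)-.0275,y,a,.225,.107,.014,.014))+fill(im,box(x,y,a,.206,.091,.03,.04))>0
M=fill(im,box(*x0,.202,.087,.014,.04))
s=cv2.cvtColor(im["color"],cv2.COLOR_BGR2HSV)[...,1]
ext=lambda v:(np.flatnonzero(v)[[0,-1]].tolist() if v.any() else None)
for r in range(0,300,14): print(r,"roi",ext(roi[r]),"model",ext(M[r]>.5),s[r,60:215:5].tolist())
E
```

```text
0 roi [74, 180] model [77, 168] [47, 48, 43, 50, 2, 0, 2, 0, 2, 0, 0, 0, 2, 0, 1, 1, 1, 3, 1, 1, 3, 9, 139, 137, 137, 139, 47, 42, 47, 44, 45]
14 roi [75, 181] model [78, 170] [46, 43, 49, 48, 3, 2, 4, 5, 1, 3, 3, 3, 1, 3, 3, 3, 1, 1, 1, 2, 1, 0, 107, 141, 141, 141, 43, 44, 48, 48, 48]
28 roi [77, 181] model [80, 171] [48, 48, 54, 51, 11, 3, 2, 3, 2, 3, 1, 1, 0, 1, 1, 3, 3, 2, 2, 0, 3, 0, 40, 139, 139, 139, 45, 44, 46, 45, 47]
42 roi [79, 182] model [81, 172] [47, 44, 49, 46, 43, 0, 2, 3, 0, 4, 1, 3, 1, 1, 3, 1, 0, 2, 2, 2, 3, 2, 7, 138, 139, 141, 45, 44, 47, 48, 45]
56 roi [81, 183] model [83, 173] [48, 44, 49, 48, 51, 3, 2, 1, 1, 3, 3, 1, 1, 3, 3, 1, 1, 3, 2, 2, 2, 2, 7, 18, 19, 18, 18, 19, 19, 18, 18]
70 roi [82, 184] model [85, 174] [46, 51, 49, 47, 46, 139, 141, 34, 1, 1, 2, 4, 4, 3, 1, 3, 1, 3, 1, 3, 3, 3, 3, 18, 18, 17, 57, 39, 38, 43, 45]
84 roi [84, 184] model [87, 175] [48, 51, 46, 46, 53, 79, 138, 141, 3, 3, 1, 4, 2, 1, 3, 1, 3, 3, 1, 1, 1, 3, 3, 47, 18, 19, 18, 19, 19, 18, 18]
98 roi [86, 185] model [88, 176] [49, 47, 54, 50, 39, 46, 138, 142, 2, 4, 2, 2, 4, 4, 3, 1, 1, 3
[... 1419 characters left out ...]
 49, 45, 45, 45, 46, 47, 42, 49, 50, 45, 45, 46, 44, 48, 44, 44, 21, 12, 9, 9, 17, 36, 18, 18, 20, 20, 18]
252 roi None model None [50, 43, 44, 48, 45, 44, 46, 47, 42, 47, 48, 43, 46, 48, 44, 46, 43, 47, 12, 15, 12, 12, 14, 21, 39, 39, 19, 20, 20, 18, 16]
266 roi None model None [44, 46, 48, 45, 45, 49, 41, 49, 50, 46, 45, 47, 43, 10, 24, 32, 32, 26, 44, 38, 11, 8, 20, 39, 0, 57, 17, 19, 19, 18, 18]
280 roi None model None [33, 46, 32, 43, 33, 33, 35, 30, 32, 44, 12, 46, 36, 33, 43, 46, 46, 33, 35, 46, 44, 43, 38, 26, 21, 42, 19, 17, 18, 18, 18]
294 roi None model None [35, 22, 51, 24, 60, 30, 68, 24, 43, 41, 28, 27, 27, 39, 33, 35, 46, 35, 33, 23, 35, 28, 22, 46, 44, 43, 19, 18, 40, 48, 48]
```

```bash
sed -i 's/h\[...,1\]<75/cv2.GaussianBlur(h[...,1],(3,3),0)<14/' fit.py; python3 - <<'E'
from fit import *
np.set_printoptions(precision=4,suppress=True)
im=pickle.load(open("w11.pkl","rb"));w4=pickle.load(open("w4.pkl","rb"))
for n,L in (("w4",[w4]),("w11",[im]),("both",[w4,im])): print(n,*fit(L,(.4806,.341,.055)))
s=cv2.cvtColor(w4["color"],cv2.COLOR_BGR2HSV)[...,1]
print(s[70,180:360:5])
E
```

```text
w4 [0.481  0.34   0.0497] 879.086274509804 [8446]
w11 [0.4826 0.3425 0.0527] 1560.5921568627452 [15312]
both [0.4825 0.3411 0.054 ] 2468.105882352941 [8446, 15312]
[ 44 110 137 136  11   3   2   2   1   1   1   1   1   2   1   1   1   1
   1   1   2   2   1   1   1   0   1   2   1   1   1   1   3 137 137 138]
```

```bash
sed -i 's/        D.append/        roi\&=fill(im,box(x,y,a,.096,.13,.0,.045))==0\n        D.append/' fit.py; python3 - <<'E'
from fit import *
np.set_printoptions(precision=4,suppress=True)
im=pickle.load(open("w11.pkl","rb"));w4=pickle.load(open("w4.pkl","rb"))
for n,L in (("w4",[w4]),("w11",[im]),("both",[w4,im])): print(n,*fit(L,(.4806,.341,.055)))
E
```

```text
w4 [0.4806 0.3403 0.0512] 451.4745098039216 [4235]
w11 [0.4827 0.3425 0.0531] 342.8392156862745 [7855]
both [0.4824 0.3415 0.0585] 812.6549019607843 [4235, 7855]
```

>>> {"name": "arm_command", "arguments": {
  "deltas": [
    {"rx": 0,"ry": 0,"rz": 0,"dx": 0.0187,"dy": -0.0337,"dz": 0,"fingers": 0.06},
    {"rx": 0,"ry": 0,"rz": 0,"dx": 0.0187,"dy": -0.0337,"dz": 0,"fingers": 0.06},
    {"rx": 0,"ry": 0,"rz": 0,"dx": 0.0187,"dy": -0.0337,"dz": 0,"fingers": 0.06},
    {"rx": 0,"ry": 0,"rz": 0,"dx": 0.0187,"dy": -0.0337,"dz": 0,"fingers": 0.06},
    {"rx": 0,"ry": 0,"rz": 0,"dx": 0,"dy": 0,"dz": 0.035,"fingers": 0.06},
    {"rx": 0,"ry": 0,"rz": 0,"dx": 0,"dy": 0,"dz": 0.035,"fingers": 0.06},
    {"rx": 0,"ry": 0,"rz": 0,"dx": 0,"dy": 0,"dz": 0.035,"fingers": 0.06},
    {"rx": 0,"ry": 0,"rz": 0,"dx": 0,"dy": 0,"dz": 0.03,"fingers": 0.06},
    {"rx": 0,"ry": 0,"rz": 0,"dx": 0,"dy": 0,"dz": 0.02,"fingers": 0.06},
    {"rx": 0,"ry": 0,"rz": 0,"dx": 0,"dy": 0,"dz": 0.015,"fingers": 0.06},
    {"rx": 0,"ry": 0,"rz": 0,"dx": 0,"dy": 0,"dz": 0,"fingers": 0.06},
    {"rx": 0,"ry": 0,"rz": 0,"dx": 0,"dy": 0,"dz": 0,"fingers": 0.06}
  ]
}}

```text
time_s: 23.55
position: [0.4814, 0.3414, 0.0452]
tool_rot: [[0.999, 0.051, -0.001], [0.051, -0.999, 0.0], [-0.001, -0.0, -1.0]]
ft_force: [-0.3, -0.5, -2.0]
grip_width: 0.0658
gripper_force: 46.0
```

```bash
python3 - <<'E'
from fit import *
np.set_printoptions(precision=4,suppress=True,linewidth=250)
im=env.get_image("wrist");o=env.observe();print(o["time_s"],o["position"],o["grip_width"],o["gripper_force"],o["ft_force"]);print(o["tool_rot"],im["eye"])
pickle.dump(im,open("w12.pkl","wb"))
s=cv2.cvtColor(im["color"],cv2.COLOR_BGR2HSV);gz=o["position"][2]+.0059+.008
for n,(z,hx,hy) in dict(grid=(gz,.091,.034),rim=(.04,.101,.0435),recess=(.04,.094,.0365)).items():
    print(n,[proj(im,p).round(1).tolist() for p in np.array(box(.481,.3405,.052,2*hx,2*hy,z,z))[::2]])
for r in range(0,230,15): print(r,s[r,140:380:5,1].tolist())
print(s[60,140:380:3,1].tolist());print(s[60,140:380:3,2].tolist())
print("col",s[0:80:2,250,1].tolist());print("val",s[0:80:2,250,2].tolist())
E
```

```text
23.6 [0.4816 0.3416 0.0458] 0.06611779169870384 45.96887469291687 [ 0.0747  0.602  -2.2547]
[[ 0.9987  0.0515  0.    ]
 [ 0.0515 -0.9987  0.0007]
 [ 0.     -0.0007 -1.    ]] [0.5473 0.3445 0.1875]
grid [[315.2, 390.8], [197.8, 390.8], [340.7, 45.3], [173.2, 45.2]]
rim [[323.1, 374.7], [189.7, 374.7], [350.4, 31.3], [163.2, 31.2]]
recess [[313.1, 366.6], [199.7, 366.6], [334.7, 47.0], [178.9, 46.9]]
0 [51, 70, 135, 135, 137, 136, 137, 138, 136, 138, 135, 136, 139, 138, 137, 139, 25, 22, 23, 19, 19, 4, 0, 4, 0, 0, 17, 17, 24, 25, 35, 137, 137, 138, 137, 137, 137, 137, 136, 137, 136, 136, 135, 137, 137, 38, 48, 45]
15 [48, 44, 136, 137, 136, 138, 136, 136, 137, 140, 138, 136, 137, 139, 136, 137, 137, 19, 19, 19, 23, 19, 20, 20, 20, 24, 23, 20, 19, 27, 139, 137, 137, 137, 138, 136, 137, 137, 137, 137, 137, 138, 136, 136, 137, 43, 46, 44]
30 [43, 41, 137, 135, 136, 136, 137, 135, 137, 137, 138, 137, 136, 136, 137, 137, 135, 138, 137, 125, 22, 24, 21, 22, 22, 22, 35, 136, 136, 137, 138, 138, 137, 138, 138, 136, 139, 137, 136, 137, 137, 137, 136, 136, 137, 44, 45, 43]
45 [47, 46, 135, 136, 
[... 2820 characters left out ...]
4, 133, 153, 156, 147, 207, 208, 210, 213, 214, 215, 215, 215, 216, 215, 216, 216, 216, 215, 216, 216, 216, 215, 215, 211, 205, 205, 195, 175, 164, 163, 156, 215, 218, 218, 219, 205, 202, 203, 203, 203, 202, 203, 201, 202, 202, 201, 200, 200, 200, 198, 197, 197, 197, 197, 197, 197, 199, 197, 202, 206, 204, 172, 177, 174, 167, 121, 76, 77, 79, 81, 85, 82]
col [0, 4, 0, 11, 23, 19, 21, 23, 16, 20, 20, 20, 24, 20, 21, 21, 23, 6, 0, 3, 4, 0, 14, 20, 18, 18, 17, 17, 15, 17, 19, 18, 18, 18, 19, 19, 19, 17, 18, 19]
val [71, 72, 71, 71, 68, 66, 62, 66, 65, 65, 65, 65, 65, 63, 62, 62, 56, 88, 145, 146, 141, 130, 129, 153, 153, 153, 152, 152, 151, 152, 164, 218, 215, 216, 214, 214, 217, 216, 217, 218]
```

```bash
cat > rel.py <<'E'
from fit import *
np.set_printoptions(precision=4,suppress=True)
def cross(v,t):  # first sub-pixel crossing of t
    s=np.sign(v-t);i=np.flatnonzero(s[1:]*s[:-1]<0)
    return [k+(t-v[k])/(v[k+1]-v[k]) for k in i]
def rel(im,gz,yaw):
    S=cv2.cvtColor(im["color"],cv2.COLOR_BGR2HSV)[...,1].astype(float)
    c,s=np.cos(yaw),np.sin(yaw);tf=lambda P:(c*P[0]+s*P[1],-s*P[0]+c*P[1])
    T=[];G=[];X=[]
    for r in list(range(84,102))+list(range(110,150)):
        v=S[r,140:380]; w=cross(v,75);w=[140+k for k in w]
        g=np.flatnonzero((v>13)&(v<26))+140
        L=[k for k in w if k<190];R=[k for k in w if k>315]
        if not L or not R: continue
        l,rr=max(L),min(R)
        g=g[(g>l+3)&(g<rr-3)]
        a,b=g[0]-.5,g[-1]+.5
        T.append((tf(at_z(im,(l,r),.04))[1],tf(at_z(im,(rr,r),.04))[1]));G.append((tf(at_z(im,(a,r),gz))[1],tf(at_z(im,(b,r),gz))[1]))
    for col in list(range(190,232))+list(range(280,325)):
        v=S[20:70,col];w=[k for k in cross(v,75)];
        if not w: continue
        t=20+max(k for k in w if k<30); g=np.flatnonzero((S[int(t)+4:70,col]>13))
        if len(g): X.append((tf(at_z(im,(col,t),.04))[0],tf(at_z(im,(col,int(t)+4+g[0]-.5),gz))[0]))
    T,G,X=map(np.array,(T,G,X))
    print("tray y",np.median(T,0),"w",np.median(T[:,0]-T[:,1]),"grid y",np.median(G,0),"w",np.median(G[:,0]-G[:,1]))
    print("slopes(row): tray",np.polyfit(range(len(T)),T.mean(1),1)[0]*len(T),"grid",np.polyfit(range(len(G)),G.mean(1),1)[0]*len(G))
    print("x far: rim",np.median(X[:,0]),"grid",np.median(X[:,1]))
    print("grid->tray: +x by",np.median(X[:,0])-.101-(np.median(X[:,1])-.091)," +y by",np.median(T)-np.median(G), "n",len(T),len(X))
    for k in (0,1): 
        p=np.polyfit(np.arange(len(X)),X[:,k],1)[0]*len(X); print("x slope over cols",p)
E
python3 - <<'E'
from rel import *
im=pickle.load(open("w12.pkl","rb"))
rel(im,.0597,.0515)
E
```

```text
tray y [0.3596 0.2732] w 0.0864416413106894 grid y [0.3494 0.2828] w 0.06661186714186937
slopes(row): tray -0.00016778864843250207 grid -0.00014287338233637283
x far: rim 0.5973582148745592 grid 0.5890032144107622
grid->tray: +x by -0.0016449995362030068  +y by 0.0003672230802573284 n 58 85
x slope over cols 6.431039004703144e-05
x slope over cols 5.369792910063301e-05
```

>>> {"name": "arm_command", "arguments": {
  "deltas": [
    {"rx": 0,"ry": 0,"rz": 0,"dx": -0.0016,"dy": -0.0004,"dz": 0,"fingers": 0.06},
    {"rx": 0,"ry": 0,"rz": 0,"dx": 0,"dy": 0,"dz": 0.004,"fingers": 0.06},
    {"rx": 0,"ry": 0,"rz": 0,"dx": 0,"dy": 0,"dz": 0.004,"fingers": 0.06},
    {"rx": 0,"ry": 0,"rz": 0,"dx": 0,"dy": 0,"dz": 0.003,"fingers": 0.06},
    {"rx": 0,"ry": 0,"rz": 0,"dx": 0,"dy": 0,"dz": 0.003,"fingers": 0.06},
    {"rx": 0,"ry": 0,"rz": 0,"dx": 0,"dy": 0,"dz": 0,"fingers": 0.06}
  ]
}}

```text
time_s: 24.2
position: [0.4791, 0.342, 0.0303]
tool_rot: [[0.999, 0.052, -0.002], [0.052, -0.999, -0.0], [-0.002, 0.0, -1.0]]
ft_force: [0.0, 0.3, -3.0]
grip_width: 0.0658
gripper_force: 46.0
```

>>> {"name": "arm_command", "arguments": {
  "deltas": [
    {"rx": 0,"ry": 0,"rz": 0,"dx": 0,"dy": 0,"dz": 0.002,"fingers": 0.06},
    {"rx": 0,"ry": 0,"rz": 0,"dx": 0,"dy": 0,"dz": 0.002,"fingers": 0.06},
    {"rx": 0,"ry": 0,"rz": 0,"dx": 0,"dy": 0,"dz": 0,"fingers": 0.06}
  ]
}}

```text
time_s: 24.5
position: [0.4792, 0.342, 0.0266]
tool_rot: [[0.999, 0.052, -0.002], [0.052, -0.999, -0.0], [-0.002, -0.0, -1.0]]
ft_force: [0.5, 0.2, -2.4]
grip_width: 0.0659
gripper_force: 46.0
```

>>> {"name": "arm_command", "arguments": {
  "deltas": [
    {"rx": 0,"ry": 0,"rz": 0,"dx": 0,"dy": 0,"dz": 0.001,"fingers": 0.06},
    {"rx": 0,"ry": 0,"rz": 0,"dx": 0,"dy": 0,"dz": 0.0008,"fingers": 0.06},
    {"rx": 0,"ry": 0,"rz": 0,"dx": 0,"dy": 0,"dz": 0,"fingers": 0.06}
  ]
}}

```text
time_s: 24.8
position: [0.4794, 0.3421, 0.0262]
tool_rot: [[0.999, 0.052, -0.0], [0.052, -0.999, 0.0], [-0.0, -0.0, -1.0]]
ft_force: [-3.9, -1.4, 9.2]
grip_width: 0.0658
gripper_force: 46.6
```

>>> {"name": "arm_command", "arguments": {
  "deltas": [
    {"rx": 0,"ry": 0,"rz": 0,"dx": 0,"dy": 0,"dz": 0,"fingers": 0.07},
    {"rx": 0,"ry": 0,"rz": 0,"dx": 0,"dy": 0,"dz": 0,"fingers": 0.078},
    {"rx": 0,"ry": 0,"rz": 0,"dx": 0,"dy": 0,"dz": 0,"fingers": 0.08},
    {"rx": 0,"ry": 0,"rz": 0,"dx": 0,"dy": 0,"dz": -0.01,"fingers": 0.08},
    {"rx": 0,"ry": 0,"rz": 0,"dx": 0,"dy": 0,"dz": -0.02,"fingers": 0.08},
    {"rx": 0,"ry": 0,"rz": 0,"dx": -0.01,"dy": 0,"dz": -0.04,"fingers": 0.08},
    {"rx": 0,"ry": 0,"rz": 0,"dx": -0.02,"dy": 0,"dz": -0.045,"fingers": 0.08},
    {"rx": 0,"ry": 0,"rz": 0,"dx": -0.02,"dy": 0,"dz": -0.045,"fingers": 0.08},
    {"rx": 0,"ry": 0,"rz": 0,"dx": -0.02,"dy": 0,"dz": -0.045,"fingers": 0.08},
    {"rx": 0,"ry": 0,"rz": 0,"dx": 0,"dy": 0,"dz": -0.045,"fingers": 0.08},
    {"rx": 0,"ry": 0,"rz": 0,"dx": 0,"dy": 0,"dz": -0.045,"fingers": 0.08},
    {"rx": 0,"ry": 0,"rz": 0,"dx": 0,"dy": 0,"dz": 0,"fingers": 0.08}
  ]
}}

```text
time_s: 26.0
position: [0.4106, 0.339, 0.327]
tool_rot: [[0.999, 0.052, 0.01], [0.052, -0.999, 0.006], [0.01, -0.005, -1.0]]
ft_force: [0.3, -0.1, -0.8]
grip_width: 0.0801
gripper_force: 0.0
```

```bash
python3 - <<'E'
from fit import *
np.set_printoptions(precision=4,suppress=True)
im=env.get_image("wrist");o=env.observe();print(o["time_s"],o["q"],o["position"],o["ft_force"]);print(o["tool_rot"],im["eye"])
pickle.dump(im,open("w13.pkl","wb"))
for q,z in (("grid",.032),("tray_seat",.032),("pivot",.205),("knob",.235)):
    for g in env.tip_of(q,im)[:1]: print(q,g,at_z(im,g["location"],z))
S=cv2.cvtColor(im["color"],cv2.COLOR_BGR2HSV)[...,1]
def rect(m,z):
    m=cv2.morphologyEx(m.astype(np.uint8),cv2.MORPH_CLOSE,np.ones((7,7)));n,l,s,c=cv2.connectedComponentsWithStats(m);i=1+np.argmax(s[1:,4])
    cn=max(cv2.findContours((l==i).astype(np.uint8),0,2)[0],key=cv2.contourArea)
    return cv2.minAreaRect(np.array([at_z(im,p[0]+0.,z)[:2]*1000 for p in cn],np.float32))
roi=fill(im,box(.4806,.341,.052,.19,.075,.04,.04))>.5
print("grid rect",rect(roi&(S>13)&(S<28),.04))
print("tray fit",fit([im],(.4806,.341,.052)))
# route: above the swung knob
print(plan(o["position"],Ro.from_matrix(o["tool_rot"]),[.6027,.1475,.35],down(82.6,0),12).tolist())
E
```

```text
26.05 [ 26.7619  16.9976  66.5316   0.0381  96.1485 113.7797] [0.4101 0.3386 0.3234] [ 0.7429  0.0738 -0.3368]
[[ 0.9986  0.0521  0.0047]
 [ 0.0521 -0.9986  0.0031]
 [ 0.0049 -0.0029 -1.    ]] [0.4749 0.3413 0.4701]
grid {'location': [257.2, 107.7], 'p': 0.87} [0.4789 0.3414 0.032 ]
tray_seat {'location': [259.7, 107.2], 'p': 0.76} [0.4798 0.3378 0.032 ]
grid rect ((479.3951721191406, 341.70123291015625), (178.73736572265625, 67.60025024414062), 3.1064817905426025)
tray fit (array([0.478 , 0.3411, 0.0663]), np.float64(2317.074509803922), [2318])
[[0.0001, -0.0005, -0.1158, 0.0152, 0.0167, -0.0022], [0.0001, -0.0005, -0.1158, 0.0132, 0.0184, -0.0022], [0.0001, -0.0005, -0.1158, 0.011, 0.0198, -0.0022], [0.0001, -0.0005, -0.1158, 0.0086, 0.0209, -0.0022], [0.0001, -0.0005, -0.1158, 0.0061, 0.0218, -0.0022], [0.0001, -0.0005, -0.1158, 0.0036, 0.0223, -0.0022], [0.0001, -0.0005, -0.1158, 0.001, 0.0226, -0.0022], [0.0001, -0.0005, -0.1158, -0.0017, 0.0225, -0.0022], [0.0001, -0.0005, -0.1158, -0.0042, 0.0222, -0.0022], [0.0001, -0.0005, -0.1158, -0.0068, 0.0216, -0.0022], [0.0001, -0.0005, -0.1158, -0.0092, 0.0206, -0.0022], [0.0001, -0.0005, -0.1158, -0.0116, 0.0194, -0.0022]]
```

>>> {"name": "arm_command", "arguments": {
  "deltas": [
    {"rx": 0,"ry": 0,"rz": -0.116,"dx": 0.015,"dy": 0.017,"dz": 0,"fingers": 0.06},
    {"rx": 0,"ry": 0,"rz": -0.116,"dx": 0.013,"dy": 0.0185,"dz": 0,"fingers": 0.06},
    {"rx": 0,"ry": 0,"rz": -0.116,"dx": 0.011,"dy": 0.02,"dz": 0,"fingers": 0.06},
    {"rx": 0,"ry": 0,"rz": -0.116,"dx": 0.0085,"dy": 0.021,"dz": 0,"fingers": 0.06},
    {"rx": 0,"ry": 0,"rz": -0.116,"dx": 0.006,"dy": 0.022,"dz": 0,"fingers": 0.06},
    {"rx": 0,"ry": 0,"rz": -0.116,"dx": 0.0035,"dy": 0.0225,"dz": 0,"fingers": 0.06},
    {"rx": 0,"ry": 0,"rz": -0.116,"dx": 0.001,"dy": 0.0225,"dz": 0,"fingers": 0.06},
    {"rx": 0,"ry": 0,"rz": -0.116,"dx": -0.0015,"dy": 0.0225,"dz": 0,"fingers": 0.06},
    {"rx": 0,"ry": 0,"rz": -0.116,"dx": -0.004,"dy": 0.022,"dz": 0,"fingers": 0.06},
    {"rx": 0,"ry": 0,"rz": -0.116,"dx": -0.007,"dy": 0.0215,"dz": 0,"fingers": 0.06},
    {"rx": 0,"ry": 0,"rz": -0.116,"dx": -0.009,"dy": 0.0205,"dz": 0,"fingers": 0.06},
    {"rx": 0,"ry": 0,"rz": -0.116,"dx": -0.0115,"dy": 0.0195,"dz": 0,"fingers": 0.06}
  ]
}}

```text
time_s: 27.45
position: [0.6027, 0.1462, 0.3184]
tool_rot: [[0.122, 0.993, -0.004], [0.993, -0.122, 0.0], [-0.0, -0.004, -1.0]]
ft_force: [0.6, -0.6, -0.0]
grip_width: 0.06
gripper_force: 0.0
```

```bash
python3 - <<'E'
from h import *
np.set_printoptions(precision=4,suppress=True)
im=env.get_image("wrist");t=env.get_image("top");o=env.observe();print(o["time_s"],o["q"],o["position"]);print(o["tool_rot"],im["eye"])
for x in (im,t):
    for g in env.tip_of("knob",x)[:1]: print(g,at_z(x,g["location"],.235))
print(plan(o["position"],Ro.from_matrix(o["tool_rot"]),[.6027,.1475,.222],down(82.6,0),4).tolist())
E
```

```text
27.55 [  2.6075  27.326   51.371   -0.0111 101.5799   9.8885] [0.6035 0.1451 0.3175]
[[ 0.1268  0.9919 -0.0048]
 [ 0.9919 -0.1268 -0.0004]
 [-0.001  -0.0047 -1.    ]] [0.6112 0.2113 0.4607]
{'location': [252.7, 192.1], 'p': 0.69} [0.6    0.1463 0.235 ]
{'location': [209.0, 178.5], 'p': 0.58} [0.6086 0.1583 0.235 ]
[[-0.0012, 0.0003, 0.0005, 0.0006, -0.0002, 0.0239], [-0.0012, 0.0003, 0.0005, 0.0006, -0.0002, 0.0239], [-0.0012, 0.0003, 0.0005, 0.0006, -0.0002, 0.0239], [-0.0012, 0.0003, 0.0005, 0.0006, -0.0003, 0.0239]]
```

Knob still at its place (0.602, 0.147). I'm descending and gripping.

>>> {"name": "arm_command", "arguments": {
  "deltas": [
    {"rx": -0.004,"ry": 0.001,"rz": 0,"dx": 0.0024,"dy": -0.001,"dz": 0.024,"fingers": 0.06},
    {"rx": 0,"ry": 0,"rz": 0,"dx": 0,"dy": 0,"dz": 0.024,"fingers": 0.06},
    {"rx": 0,"ry": 0,"rz": 0,"dx": 0,"dy": 0,"dz": 0.024,"fingers": 0.06},
    {"rx": 0,"ry": 0,"rz": 0,"dx": 0,"dy": 0,"dz": 0.022,"fingers": 0.06},
    {"rx": 0,"ry": 0,"rz": 0,"dx": 0,"dy": 0,"dz": 0,"fingers": 0.06},
    {"rx": 0,"ry": 0,"rz": 0,"dx": 0,"dy": 0,"dz": 0,"fingers": 0.015},
    {"rx": 0,"ry": 0,"rz": 0,"dx": 0,"dy": 0,"dz": 0,"fingers": 0.015},
    {"rx": 0,"ry": 0,"rz": 0,"dx": 0,"dy": 0,"dz": 0,"fingers": 0.015},
    {"rx": 0,"ry": 0,"rz": 0,"dx": 0,"dy": 0,"dz": 0,"fingers": 0.015},
    {"rx": 0,"ry": 0,"rz": 0,"dx": 0,"dy": 0,"dz": 0,"fingers": 0.015}
  ],
  "squeeze": 50
}}

```text
time_s: 28.65
position: [0.6022, 0.1498, 0.2275]
tool_rot: [[0.127, 0.992, 0.006], [0.992, -0.127, 0.001], [0.002, 0.006, -1.0]]
ft_force: [-0.7, 1.9, 7.1]
grip_width: 0.0202
gripper_force: 49.2
```

>>> {"name": "arm_command", "arguments": {
  "deltas": [
    {"rx": 0,"ry": 0,"rz": 0.079,"dx": -0.0012,"dy": -0.0156,"dz": 0,"fingers": 0.015},
    {"rx": 0,"ry": 0,"rz": 0.13,"dx": -0.0014,"dy": -0.0257,"dz": 0,"fingers": 0.015},
    {"rx": 0,"ry": 0,"rz": 0.13,"dx": -0.0014,"dy": -0.0257,"dz": 0,"fingers": 0.015},
    {"rx": 0,"ry": 0,"rz": 0.13,"dx": -0.0014,"dy": -0.0257,"dz": 0,"fingers": 0.015},
    {"rx": 0,"ry": 0,"rz": 0.13,"dx": -0.0014,"dy": -0.0257,"dz": 0,"fingers": 0.015},
    {"rx": 0,"ry": 0,"rz": 0.13,"dx": -0.0014,"dy": -0.0257,"dz": 0,"fingers": 0.015},
    {"rx": 0,"ry": 0,"rz": 0,"dx": 0,"dy": 0,"dz": 0,"fingers": 0.015}
  ]
}}

```text
time_s: 29.35
position: [0.4693, 0.203, 0.2275]
tool_rot: [[0.756, 0.654, 0.007], [0.654, -0.756, 0.003], [0.008, 0.003, -1.0]]
ft_force: [2.6, 2.1, 7.0]
grip_width: 0.0204
gripper_force: 50.1
```

>>> {"name": "arm_command", "arguments": {
  "deltas": [
    {"rx": 0,"ry": 0,"rz": 0.13,"dx": -0.0014,"dy": -0.0257,"dz": 0,"fingers": 0.015},
    {"rx": 0,"ry": 0,"rz": 0.13,"dx": -0.0014,"dy": -0.0257,"dz": 0,"fingers": 0.015},
    {"rx": 0,"ry": 0,"rz": 0.13,"dx": -0.0014,"dy": -0.0257,"dz": 0,"fingers": 0.015},
    {"rx": 0,"ry": 0,"rz": 0.13,"dx": -0.0014,"dy": -0.0257,"dz": 0,"fingers": 0.015},
    {"rx": 0,"ry": 0,"rz": 0.13,"dx": -0.0014,"dy": -0.0257,"dz": 0,"fingers": 0.015},
    {"rx": 0,"ry": 0,"rz": 0.118,"dx": -0.0014,"dy": -0.0233,"dz": 0,"fingers": 0.015},
    {"rx": 0,"ry": 0,"rz": 0,"dx": 0,"dy": 0,"dz": 0,"fingers": 0.015},
    {"rx": 0,"ry": 0,"rz": 0,"dx": 0,"dy": 0,"dz": 0,"fingers": 0.015}
  ]
}}

```text
time_s: 30.15
position: [0.4065, 0.3356, 0.2274]
tool_rot: [[0.999, -0.052, 0.008], [-0.052, -0.999, 0.003], [0.007, -0.003, -1.0]]
ft_force: [0.8, 1.2, 10.3]
grip_width: 0.02
gripper_force: 50.5
```

>>> {"name": "arm_command", "arguments": {
  "deltas": [
    {"rx": 0,"ry": 0,"rz": 0,"dx": 0,"dy": 0,"dz": 0,"fingers": 0.04},
    {"rx": 0,"ry": 0,"rz": 0,"dx": 0,"dy": 0,"dz": 0,"fingers": 0.06},
    {"rx": 0,"ry": 0,"rz": 0,"dx": 0,"dy": 0,"dz": 0,"fingers": 0.06},
    {"rx": 0,"ry": 0,"rz": 0,"dx": 0,"dy": 0,"dz": -0.02,"fingers": 0.06},
    {"rx": 0,"ry": 0,"rz": 0,"dx": 0,"dy": 0,"dz": -0.04,"fingers": 0.06},
    {"rx": 0,"ry": 0,"rz": 0,"dx": 0,"dy": 0,"dz": -0.04,"fingers": 0.06},
    {"rx": 0,"ry": 0,"rz": 0,"dx": -0.02,"dy": 0,"dz": -0.03,"fingers": 0.06},
    {"rx": 0,"ry": 0,"rz": 0,"dx": -0.02,"dy": 0,"dz": 0,"fingers": 0.06},
    {"rx": 0,"ry": 0,"rz": 0,"dx": 0,"dy": 0,"dz": 0,"fingers": 0.06},
    {"rx": 0,"ry": 0,"rz": 0,"dx": 0,"dy": 0,"dz": 0,"fingers": 0.06},
    {"rx": 0,"ry": 0,"rz": 0,"dx": 0,"dy": 0,"dz": 0,"fingers": 0.06}
  ]
}}

```text
time_s: 31.25
position: [0.3658, 0.3364, 0.3545]
tool_rot: [[0.999, -0.054, 0.001], [-0.054, -0.999, -0.0], [0.001, 0.0, -1.0]]
ft_force: [0.5, 0.8, -0.2]
grip_width: 0.0598
gripper_force: 0.0
```

```bash
python3 - <<'E'
from h import *
np.set_printoptions(precision=4,suppress=True)
im=env.get_image("wrist");s=env.get_image("scene");o=env.observe();print(o["time_s"],o["position"],o["ft_force"])
for x in (im,s):
  for q,z in (("knob",.235),("outlet",.135),("grid",.032),("tray_seat",.032)):
    for g in env.tip_of(q,x)[:1]: print(q,g,at_z(x,g["location"],z))
E
```

```text
31.35 [0.3659 0.3365 0.3546] [-0.0756  0.7002  0.5195]
knob {'location': [251.7, 141.5], 'p': 0.58} [0.4024 0.3375 0.235 ]
knob {'location': [186.7, 244.6], 'p': 0.97} [0.4001 0.3369 0.235 ]
outlet {'location': [169.6, 262.5], 'p': 0.97} [0.4793 0.3423 0.135 ]
grid {'location': [175.7, 297.7], 'p': 0.6} [0.4702 0.3454 0.032 ]
tray_seat {'location': [176.2, 292.3], 'p': 0.63} [0.4843 0.3353 0.032 ]
```

The outlet is at (0.479, 0.342), over the tray middle at (0.479, 0.341). I'm handing in.

```bash
python3 -c "
from rig import env
print(env.close_job())"
```

```text
the job is handed in; nothing more can be done
None
```

The job is handed in at about 31 s of the 72 s limit. By my own measurements the grid is seated in the tray, the outlet is within a few millimetres of its middle, and the mug and jar were not touched; the hand-in returned no verdict.

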